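# Eject the slide pack from the covered slide magazine

### The job

Take the spatula and use its blade to lever the magazine's cover fully open. Press the ejector tab all the way along its slot so that the pack of glass slides comes out of the mouth, let the tab spring back, and lay the pack gently flat in the steel tray. Leave the cover open for refilling and the spatula lying flat on the riser, outside the tray, and do not disturb the other things on and around it.

Things in the scene. Friction and masses are not known exactly. Their poses are not given: they have to be found in the camera images.
- riser: Fixed bench riser (low white shelf) that carries the task: board 212 mm (x) by 302 mm (y), its flat top 130 mm above the worktop (z = 0.130 m). Origin: on the worktop under the board's middle. Heights of the magazine, tray and spatula below are from the riser's top.
- magazine: Fixed aluminium slide magazine: block 104 x 66 mm (x -22..82, y -33..33), 34 mm high, with a tongue 14 mm wide, 12 high, 60 long (x -82..-22) out of its mouth. Origin on the riser's top. Pack comes out along -x; +y is the side with the pry notch; hinge along the -y side. Flat roof at z = 34 mm over x -14..82, slotted at y = 0 for the tab. Channel 30 mm wide, floor at z = 12 mm.
- mouth (a point): Middle of the channel floor at the mouth (magazine x = -22, y = 0, z = 12 mm), level with the tongue's top; axes as the magazine's.
- cover (a joint): Hinge of the grey cover (hood 112 x 74 mm, 22 mm high, 120 g): 0 shut, 2.2 rad fully open (leaning away past upright). It tends to fall shut until about upright (1.6 rad); beyond that its weight carries it fully open.
- cover_hinge (a point): Middle of the cover's hinge line, which is parallel to magazine x; at magazine (30, -36.5, 36) mm.
- cover_notch (a point): Middle of the underside of the cover's pry lip, 78 mm from the hinge line; moves with the cover. Shut: at magazine (30, 40, 49.5) mm; lip 44 mm wide, 3 thick, y 37.5..44. Under it a notch 38 mm wide (along x), from the roof (z = 34) up to the lip (z = 49.5), opens into the hood: a blade goes in level along -y. Inside, the hood's ceiling is 5.5 mm above the lip's underside.
- ejector (a joint): Travel of the spring ejector: 0 at rest (sprung back), 0.076 m fully pressed, towards magazine -x. Spring 2 N at rest to 6 N fully pressed.
- ejector_tab (a point): Middle of the rear (+x) face of the black ejector tab, under the cover until that is open. Tab 10 mm along x, 28 mm along y, from z = 36 to 51 mm; at rest its rear face is at magazine x = 69 mm, y = 0. Push this face towards magazine -x.
- slide_pack: Stack of clear glass microscope slides held together as one block, 26 x 76 x 10 mm, 45 g. Origin: centre of its underside; its 76 mm run along its own y. At the start it is in the magazine's channel, centre at magazine x = 18 mm; fully ejected it lies on the tongue, centre near x = -58 mm, clear of the roof.
- spatula: Steel bench spatula lying on the riser, 130 mm long: dark ribbed rectangular handle 75 mm long, 12 wide, 14 high (local x -65..+10 mm) and a flat blade 10 mm wide, 3 thick (x +13..+65 mm) at half the handle's height. Origin: underside, middle of the length; local +x points along the blade, z up.
- spatula_tip (a point): End of the spatula's blade, mid-thickness: spatula (65, 0, 7) mm.
- spatula_grip (a point): Place to grip the spatula, centre of the handle's cross-section, 70 mm behind the tip: spatula (-5, 0, 7) mm.
- tray: Shallow open stainless tray, fixed: 56 mm (x) by 96 mm (y), floor 3 mm thick inside a low rim 3 mm wide whose top is 5 mm above the riser. Origin: centre of its underside.
- vial_tall: Bystander: specimen vial with white cap, 28 mm dia, 84 mm high, standing; origin at underside.
- vial_small: Bystander: specimen vial with white cap, 22 mm dia, 56 mm high, standing; origin at underside.
- forceps: Bystander: steel forceps lying down, 13 x 126 x 10 mm; origin at underside centre.
- loupe: Bystander: black eye loupe, 37 mm dia, 18 mm high; origin at underside.
- dish: Bystander: glass petri dish, 106 mm dia, 19 mm high; origin at underside.

How it is judged:
By the outcome, as a careful person would: the job done as asked, in the order asked, and still so for the second after the job is handed in, with the robot touching nothing.
It also fails if it takes over 72 s, if anything falls off the work surface, if the arm or the gripper's body presses on something with over 40 N, if the wrist force passes 120 N, or if a joint passes its speed limit or range.

### The arm

A 7-joint arm with a two-finger parallel gripper is mounted at the origin on the work surface; the furniture and walls round the work are solid. World frame = base frame: x ahead of the robot, y to its left, z up, the work surface at z = 0. Lengths are in m, angles in rad, forces in N, time in s.
With the tool pointing down it reaches from about 0.4 to 0.85 m from the base axis. Payload 10.4 kg.
Tool frame: the origin (TCP) lies at the very end of the fingers, on their centre line; the grasp point (between the pads) lies 19 mm behind it; z points along the fingers, y is the line along which they close (so a half turn about z gives the same grasp; the last joint's range is limited). The gripper opens to 87 mm and grips with 3 to 60 N. Pads are 19 mm wide; open, the fingers measure 117 mm over their backs; the gripper's body (75 mm by 190 mm) begins 51 mm behind the grasp point.
Start: joints at [1.277, 0.332, -0.065, 1.46, 0.022, 1.35, -0.088], TCP at [0.167, -0.602, 0.2] pointing down, gripper open.
Joint ranges: [-2.6, 2.6], [-0.5, 2.12], [-1.47, 1.34], [0.16, 2.42], [-1.27, 4.41], [0.06, 2.06], [-2.6, 2.6]. Speed limits (rad/s): [2.22, 2.22, 2.79, 2.79, 3.14, 3.14, 3.14].

### API

Orientations are given as a unit quaternion [w, x, y, z].
In Python, from station import observe, read_camera, close_job, search_frame, silhouettes, landmark_of gives the robot as it stands.
- The arm moves only by the tool arm_command, never from a script. Its argument "deltas" is a list of rows, each a list of 5 numbers: the opening, from -1 (shut) to 1 (fully open), then the shift along the tool's x, y, z normalised to -1 to 1, where 1 is 10 cm, then the turn about the tool's z normalised to -1 to 1, where 1 is 180 degrees. In form: [[gripper, tx, ty, tz, spin], ...]. A call has 1 to 10 rows; each row is the pose to reach, as a shift and turn from the pose commanded when the call began, along the tool's axes at that moment, turning the shorter way round; what a row does not reach only later rows make up. A row lasts 1/8 s, in which the tool goes at most 62.5 mm and 10.7 degrees, less where a joint would pass 70% of its speed; a pose out of reach is approached as far as the arm can. A call with a number of a shift or a turn outside -1 to 1 is refused whole. A call with a gripper value outside its range is refused whole. The fingers move at their own pace and stop on an object; "squeeze" is the grip in N (left out, the last holds). Time passes only in rows, so rows that repeat a pose let the fingers close. It gives the time, the measured TCP pose, the force, the opening and the grip force at its end, in the units of the state.
- observe(): the state, without advancing time (a new reading comes with each control period).
- read_camera(name): name is "scene" or "top"; returns a dict with "pixels" (420x560x3 uint8, red, green, blue), "z_map" (420x560 float32, m along the optical axis (not along the pixel's ray), 0 where there is no reading), "K" (3x3 intrinsics, pixels), "cam_to_world" (4x4, takes a point from camera to world coordinates). Camera axes: x right, y up, looking along -z (the intrinsics and any distortion apply to the point x, -y, -z); pixel columns grow to the right and rows downward; lengths in m; the calibration is good to about 2 mm. A picture is of the moment at which its call begins.
- close_job(): hands the job in; it is judged then, once.
Trained networks look in a picture, given as the dict that the camera call returned (one of the last four; its "shot" number tells which), for a name from the list of things; names that differ only in an ending like _2 or _b are one class to them, and where a whole thing is asked for, a point or a joint stands for the part that bears it (a point fixed in the world has none). Each returns a list of dicts, best first, with "conf" (0 to 1); they miss things now and then, are a little off and sometimes report something else, mostly with a low value. They report only what shows in the picture. A call takes as long as a camera call.
- search_frame(picture, target): "rect" ([left, top, width, height] in pixels, round what is visible of it).
- silhouettes(picture, target): "pixels" (420x560 bool, what is visible of it) and "rect" ([left, top, width, height] in pixels, round what is visible of it).
- landmark_of(picture, target): "location" ([column, row] in pixels: a listed point, or the origin of a listed thing).
The state is a dict: "clock": time; "joint_pos": joint angles; "qd": joint speeds; "effort": joint torques, N m; "tcp_pos": TCP position; "ee_rot": TCP orientation; "ft_force": force on the tool from outside, world axes, zero at the start; "ft_torque": the same for the moment, N m; "gripper_width": opening from 0.0 (shut) to 1.0 (fully open); "grasp_force": force on a finger pad.
Only numpy, scipy, OpenCV 4.12 (cv2) and the standard library are available. Lean on these libraries where they do the work, as an engineer would, in place of code of your own. Each camera call takes 0.05 s, during which the arm holds its last target. There are 200 camera calls.

## Working session

There is one attempt and no reset: what is moved stays moved. The work goes in short steps, Python scripts to look and compute and a tool call to move; the robot and the scene stay as the last step left them, time stands still between calls to the robot, and variables do not carry over. Pictures are saved under pics/ and viewed, at most 10 in all, crops included, and the job is handed in when it is done.

Besides the shell and the picture viewer there is one more tool, called after ">>>" by a JSON object that holds its "method" and its "body", one argument or row to a line. arm_command: Moves the arm, as the interface text tells. Scaled input: -1 to 1 covers 10 cm each way for a shift and 180 degrees each way for a turn. Its arguments: {"type":"object","properties":{"deltas":{"type":"array"},"squeeze":{"type":"number"}},"required":["deltas"]}

```bash
mkdir -p pics; cat > h.py <<'E'
import numpy as np, cv2
from station import *
def W(p,u,v,d=None):
    u=np.atleast_1d(u).astype(float);v=np.atleast_1d(v).astype(float)
    if d is None: d=p["z_map"][v.astype(int),u.astype(int)]
    K=p["K"];c=np.stack([(u-K[0,2])/K[0,0]*d,-(v-K[1,2])/K[1,1]*d,-d,np.ones_like(d)])
    return (p["cam_to_world"]@c)[:3].T
def P(p,X):
    X=np.atleast_2d(X);c=(np.linalg.inv(p["cam_to_world"])@np.c_[X,np.ones(len(X))].T)[:3]
    K=p["K"];return np.stack([K[0,0]*c[0]/-c[2]+K[0,2],-K[1,1]*c[1]/-c[2]+K[1,2]],1)
def onz(p,uv,z):
    a=W(p,uv[0],uv[1],np.array([1.]))[0];o=p["cam_to_world"][:3,3]
    return o+(a-o)*(z-o[2])/(a[2]-o[2])
def tri(p,a,q,b):
    A=[];B=[]
    for pp,uv in((p,a),(q,b)):
        o=pp["cam_to_world"][:3,3];d=W(pp,uv[0],uv[1],np.array([1.]))[0]-o;d/=np.linalg.norm(d)
        M=np.eye(3)-np.outer(d,d);A.append(M);B.append(M@o)
    return np.linalg.lstsq(np.vstack(A),np.hstack(B),rcond=None)[0]
def save(p,n): cv2.imwrite("pics/"+n,p["pixels"][:,:,::-1])
E
cat > a.py <<'E'
from h import *
np.set_printoptions(precision=4,suppress=True)
s=read_camera("scene");t=read_camera("top")
save(s,"s0.png");save(t,"t0.png")
o=observe();print(o["clock"],o["tcp_pos"],o["ee_rot"],o["ft_force"])
for p in(s,t):print(p["K"].tolist(),p["cam_to_world"][:3,3],p["pixels"].shape, [k for k in p])
for n in["riser","magazine","mouth","cover_hinge","cover_notch","ejector_tab","slide_pack","spatula","spatula_tip","spatula_grip","tray","vial_tall","vial_small","forceps","loupe","dish"]:
    a=landmark_of(s,n)[:1];b=landmark_of(t,n)[:1]
    r=[ (np.array(x[0]["location"]),round(x[0]["conf"],2)) if x else None for x in(a,b)]
    print(n,r,tri(s,r[0][0],t,r[1][0]) if a and b else "", W(t,*r[1][0]) if b else "")
E
python3 a.py
```

```text
0.1 [ 0.1671 -0.6019  0.1998] [-0.0006  0.9908  0.135  -0.0001] [-0.2886 -0.4559  0.4173]
[[463.8206699973067, 0.0, 282.4164131561792], [0.0, 463.8206699973067, 203.85929427907476], [0.0, 0.0, 1.0]] [ 0.1899 -0.3615  0.961 ] (420, 560, 3) ['pixels', 'z_map', 'K', 'cam_to_world', 'shot']
[[379.19198666512176, 0.0, 284.52906480983575], [0.0, 379.19198666512176, 215.60198770020955], [0.0, 0.0, 1.0]] [ 0.3622 -0.1825  1.0103] (420, 560, 3) ['pixels', 'z_map', 'K', 'cam_to_world', 'shot']
riser [(array([285.7, 218.6]), 0.83), (array([283.9, 223.5]), 0.7)] [ 0.6012 -0.1622 -0.0586] [[ 0.558  -0.165   0.1311]]
magazine [(array([305.4, 176.6]), 0.83), (array([298., 193.]), 0.95)] [ 0.6444 -0.1917  0.102 ] [[ 0.6183 -0.1917  0.1891]]
mouth [(array([313.4, 171.1]), 0.59), (array([304.5, 188.6]), 0.63)] [ 0.6488 -0.2065  0.1289] [[ 0.6307 -0.2056  0.1871]]
cover_hinge [(array([288.5, 148.2]), 0.62), (array([282., 180.]), 0.82)] [ 0.6467 -0.1513  0.183 ] [[ 0.6459 -0.1528  0.1893]]
cover_notch [(array([290.1, 180.5]), 0.88), (array([295. , 209.2]), 0.61)] [ 0.5783 -0.1867  0.1901] [[ 0.5957 -0.1
[... 515 characters left out ...]
ay([306.7, 239.7]), 0.63)] [ 0.5268 -0.2242  0.1259] [[ 0.5237 -0.2218  0.132 ]]
vial_tall [(array([389.4, 246.3]), 0.58), (array([368.4, 224.4]), 0.46)] [ 0.6151 -0.4032 -0.0155] [[ 0.6005 -0.3883  0.0189]]
vial_small [(array([344.4, 206.3]), 0.53), (array([342.6, 213.6]), 0.57)] [ 0.5856 -0.2975  0.1608] [[ 0.5904 -0.3005  0.147 ]]
forceps [(array([378.5, 273.2]), 0.49), (array([376.1, 246.1]), 0.55)] [ 0.5428 -0.41    0.0153] [[ 0.5469 -0.4149  0.0007]]
loupe [(array([182.1, 212.9]), 0.5), (array([206.1, 248.9]), 0.59)] [ 0.4953  0.0434 -0.0017] [[0.4978 0.0375 0.0091]]
dish [(array([354.2, 306.4]), 0.8), (array([365.3, 276.5]), 0.74)] [ 0.4633 -0.3903 -0.0131] [[ 0.4615 -0.3852  0.0192]]
```

```bash
python3 - <<'E'
import cv2
s=cv2.imread("pics/s0.png")[110:320,160:420];t=cv2.imread("pics/t0.png")[150:300,190:400]
cv2.imwrite("pics/s0c.png",cv2.resize(s,None,fx=2.85,fy=2.85,interpolation=2));cv2.imwrite("pics/t0c.png",cv2.resize(t,None,fx=3.8,fy=3.8,interpolation=2))
E
```

```text
(no output)
```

View pics/s0c.png

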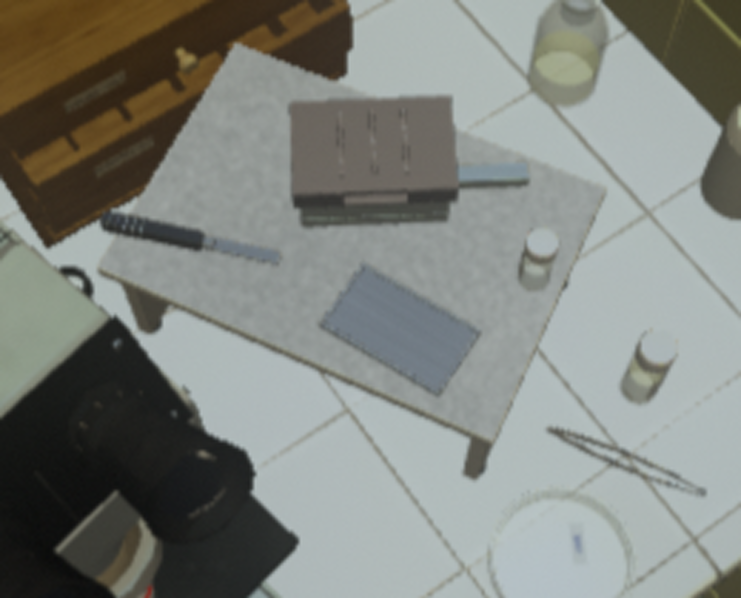

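View pics/t0c.png

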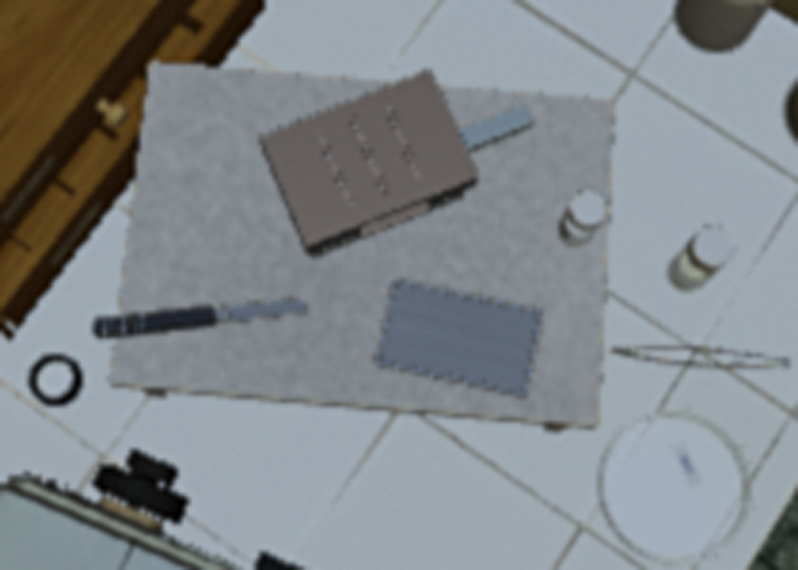

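The scene image shows the riser with the magazine at the upper middle. Its mouth and tongue face right (crop ~(490,175)) and its notch faces the robot (crop ~(375,205)). The spatula is at the left, with its tip at crop ~(278,257), and the tray is at the lower middle (~(400,330)). The top view agrees. Next I'll refine the poses from the depth maps and check the surroundings.

```bash
cat > b.py <<'E'
from h import *
np.set_printoptions(precision=4,suppress=True)
s=read_camera("scene");t=read_camera("top")
v,u=np.mgrid[0:420,0:560]
def rect(X):
    (c,wh,a)=cv2.minAreaRect((X[:,:2]*1000).astype(np.float32));return np.round(c,1),np.round(wh,1),round(a,1)
for nm,p in(("s",s),("t",t)):
    X=W(p,u.ravel(),v.ravel()).reshape(420,560,3);z=X[...,2]
    near=(abs(X[...,0]-.57)<.16)&(abs(X[...,1]+.17)<.2)&(p["z_map"]>0)
    m=near&(abs(z-.130)<.004);print(nm,"riser z",np.median(z[m]),rect(X[m]))
    m=near&(z>.176)&(z<.22);m=cv2.erode(m.astype(np.uint8),np.ones((2,2)))>0;print("cover top z",np.median(z[m]),rect(X[m]))
    for n in("magazine","tray","spatula","vial_small","cover_notch"):
        r=silhouettes(p,n)
        if not r:print(n,None);continue
        M=r[0]["pixels"];zz={"tray":.133,"spatula":.140}.get(n)
        Y=X[M]
        if zz: Y=np.array([onz(p,(a+.0,b+.0),zz) for b,a in np.argwhere(M)])
        print(n,round(r[0]["conf"],2),M.sum(),rect(Y),"z",np.percentile(X[M][:,2],[5,50,95]))
p=t
X=W(t,u.ravel(),v.ravel()).reshape(420,560,3)
H=np.full((20,24),-1.)
for i in range(20):
  for j in range(24):
    m=(X[...,0]//.05==i-2)&(X[...,1]//.05==j-16)&(t["z_map"]>0)
    if m.any():H[i,j]=X[m][:,2].max()
print("rows x from -0.1 step .05, cols y from -0.8 (cm)");print("      ",*["%3d"%(5*(j-16)) for j in range(24)])
for i in range(20):print("%4d: "%(5*(i-2)),*["%3d"%round(h*100) if h>=0 else "  ." for h in H[i]])
E
python3 b.py; cp pics/t0.png pics/t1.png
```

```text
s riser z 0.13039683490976584 (array([ 603.2, -144.9]), array([349.8, 253.1]), 89.9)
cover top z 0.18889879909135754 (array([ 635.9, -136.1]), array([354.1, 143.3]), 77.4)
magazine 0.88 2729 (array([ 492.5, -260.5]), array([631.9, 166.6]), 26.4) z [0.1382 0.1875 0.1904]
tray 0.63 1346 (array([ 525.2, -229.9]), array([97.2, 58.1]), 82.6) z [0.1309 0.1336 0.1363]
spatula 0.87 396 (array([523.5, -70. ]), array([ 18.7, 128.1]), 13.7) z [0.1346 0.1412 0.1455]
vial_small 0.62 240 (array([ 608.4, -297.3]), array([42. , 23.6]), 9.7) z [0.1345 0.1749 0.1878]
cover_notch 0.72 2169 (array([ 480.4, -236.8]), array([630.3, 115.7]), 27.7) z [0.1782 0.1881 0.1906]
t riser z 0.13088181710368485 (array([ 604.8, -144.8]), array([349. , 250.3]), 90.0)
cover top z 0.18980858956776792 (array([ 634.8, -133.3]), array([356.1, 135.1]), 76.1)
magazine 0.87 1787 (array([ 537.2, -154.5]), array([145. , 323.5]), 75.0) z [0.143  0.1886 0.1913]
tray 0.97 889 (array([ 527. , -228.9]), array([92.7, 55.8]), 82.2) z [0.1315 0.134  0.1366]
spatula 0.74 263 (array([524.6, -68.7]), array([ 13.9, 124.7]), 12.4) z [0.1363
[... 1727 characters left out ...]
 .   .   0   1   1   8  19  19  19  19  19  14  14  20  20  20  20  20  48  43   .
  60:   23  23   .   .   0   0   0   9   9  19  19  19  19  19  19  16  20  20  20  20  53  53   .   .
  65:   18  30  37   0   1   0   0   0   1  13  15  19  19  19  14  20  20  20  20  20  59  53   .   .
  70:    .   .  38  46  48  10  65   1   1   0   0   1   1   1  20  20  20  20  20  58  60   .   .   .
  75:    .   .   .   .  53  58  63  14  14   1   1   1   1   1  20  20  21  20  20  57   .   .   .   .
  80:    .   .   .   .   .  57  58  54  14   1  14  15   1   1   1  20  20  20  49  51   .   .   .   .
  85:    .   .   .   .   .   .   .  52  51  47  15  15   1   0   1   0  20  21  47   .   .   .   .   .
```

View pics/t0.png

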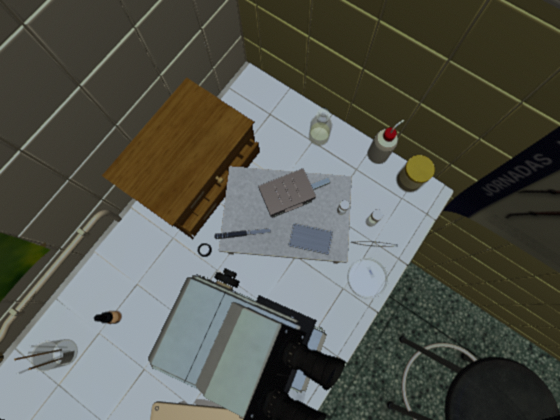

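The top view shows the riser centred near (285,215), a tall pale box with black parts at lower left (~(240,340)), and a wooden drawer cabinet at upper left. I need to know whether that pale box is the robot or furniture.

View pics/s0.png

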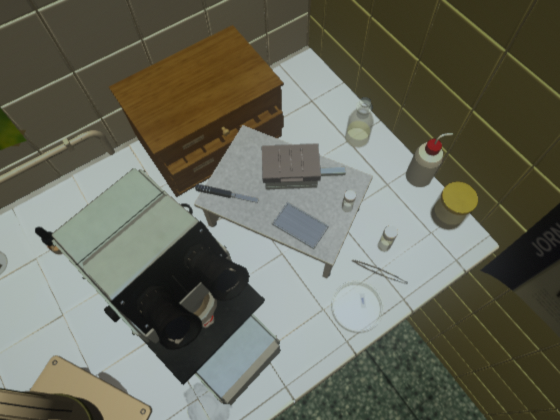

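```bash
cat > c.py <<'E'
from h import *
np.set_printoptions(precision=4,suppress=True)
s=read_camera("scene");t=read_camera("top")
v,u=np.mgrid[0:420,0:560]
for nm,p in(("s",s),("t",t)):
    X=W(p,u.ravel(),v.ravel()).reshape(420,560,3);z=X[...,2]
    reg=(X[...,0]>.56)&(X[...,0]<.70)&(X[...,1]<-.09)&(X[...,1]>-.25)
    m=(reg&(z>.183)&(z<.2)).astype(np.uint8)
    n,l,st,_=cv2.connectedComponentsWithStats(m);k=1+st[1:,4].argmax();c=l==k
    # undo depth noise: project onto plane z=.189
    Y=np.array([onz(p,(a+.5,b+.5),np.median(z[c])) for b,a in np.argwhere(c)])
    r=cv2.minAreaRect((Y[:,:2]*1000).astype(np.float32));print(nm,"cover",r,np.median(z[c]),Y.mean(0))
    # tongue
    yaw=np.deg2rad(110.)
    sp=silhouettes(p,"spatula")[0]["pixels"]
    Q=np.array([onz(p,(a+.5,b+.5),.139) for b,a in np.argwhere(sp)])
    mu=Q.mean(0);w,V=np.linalg.eigh(np.cov((Q-mu)[:,:2].T));d=V[:,1];d=d if d[1]<0 else -d
    pr=(Q-mu)[:,:2]@d;print(" spat yaw",np.rad2deg(np.arctan2(d[1],d[0])),"ends",mu[:2]+d*pr.min(),mu[:2]+d*pr.max(),pr.max()-pr.min(),"zmed by part",np.percentile(z[sp],[10,50,90]))
    tr=silhouettes(p,"tray")[0]["pixels"];Q=np.array([onz(p,(a+.5,b+.5),.134) for b,a in np.argwhere(tr)])
    print(" tray",cv2.minAreaRect((Q[:,:2]*1000).astype(np.float32)))
E
python3 c.py
```

```text
s cover ((615.27294921875, -169.5880126953125), (82.68054962158203, 111.6206283569336), 27.441741943359375) 0.18828157264312684 [ 0.6167 -0.1687  0.1883]
 spat yaw -78.57721562235588 ends [ 0.5095 -0.0091] [ 0.5348 -0.1343] 0.12768544668115492 zmed by part [0.137  0.1417 0.1453]
 tray ((524.4883422851562, -231.268310546875), (97.26210021972656, 58.39945602416992), 82.48388671875)
t cover ((617.1705322265625, -168.4905548095703), (81.31439208984375, 112.23411560058594), 28.00942611694336) 0.18884805865394455 [ 0.6193 -0.1671  0.1888]
 spat yaw -78.76217164129817 ends [ 0.5113 -0.0087] [ 0.5361 -0.1333] 0.1270736612363034 zmed by part [0.1375 0.1427 0.146 ]
 tray ((526.3632202148438, -230.857177734375), (98.1828384399414, 58.10498809814453), 83.15225219726562)
```

```bash
cat > d.py <<'E'
from h import *
s=read_camera("scene");t=read_camera("top")
v,u=np.mgrid[0:420,0:560];A=[]
for p in(s,t):
    X=W(p,u.ravel(),v.ravel());A.append(X[p["z_map"].ravel()>0])
X=np.vstack(A);print("base px",P(s,[0,0,0]),P(t,[0,0,0]), "pix of TCP start",P(s,[.167,-.6,.2]))
print("max z(cm), 2cm cells; cols y:");ys=np.arange(-.34,.12,.02);print("     ",*["%3d"%round(y*100) for y in ys])
for x in np.arange(.36,.76,.02)[::-1]:
    r=[]
    for y in ys:
        m=(abs(X[:,0]-x-.01)<.01)&(abs(X[:,1]-y-.01)<.01);r.append("%3d"%round(X[m,2].max()*100) if m.any() else "  .")
    print("%4d "%round(x*100),*r)
c=X[(X[:,2]>.18)&(X[:,0]>.5)&(X[:,1]>0)&(X[:,1]<.1)&(X[:,2]<.24)];print("cabinet z",np.percentile(c[:,2],[5,50,95,99]))
E
python3 d.py
```

```text
base px [[ 67.6977858  439.99988794]] [[193.6929644  458.47193262]] pix of TCP start [[439.97287637 530.90191212]]
max z(cm), 2cm cells; cols y:
      -34 -32 -30 -28 -26 -24 -22 -20 -18 -16 -14 -12 -10  -8  -6  -4  -2   0   2   4   6   8  10
  74    0   0   0   1   0   0   1   1   1   1   1   0  13  20  20  20  20  20  20  20  20  20  20
  72    0   0   .   0   .   1   .   .   0   1   0   .   .  13  20  20  20  20  20  20  20  20  20
  70    1   0   .   .   .   .   .   .   .   .   .   .   .  11  20  20  20  20  20  20  20  20  20
  68    0  13  13  13  13  13  13   .  13  14  13  14  13  13  13  20  20  20  20  20  20  20  20
  66    0  14  13  14  15  14  19  19  19  13  14  13  14  14  13  13  20  20  20  20  20  20  20
  64    1  14  13  13  15  15  19  19  19  19  19  13  13  13  14  14  20  20  20  20  20  20  20
  62    1  13  13  13  14  19  19  19  19  19  19  19  19  13  13  13  16  20  20  20  20  20  21
  60    1  19  19  13  13  19  19  19  19  19  19  19  14  13  13  13  13  20  20  20  20  20  20
  58    1  19  19  14  13  13  19  19  19  19  19  19  13  13  13  13  13
[... 458 characters left out ...]
  13  13  13  13  13  14  13  13   1   2   2   1   0   0
  46    2  13  13  13  13  13  13  13  13  13  13  13  13  13  13  13  13   1   1   2   1   0   0
  44    2   1   1   1   0   0   0   0   0   1   1   1   1   1  10  10   1   1   0   0   0   0   1
  42    1   0   0   0   0   0   1   1   0   1   1   1   1  10  12  12  11  10  10   0   0   1   0
  40    1   0   0   0   0   1   1   1   1   1   1   1   1  11  40  40  36  26   .   .   .   1   1
  38    1   1   0   0   1   0   0   0   1  23  23  40  41  42  42  42  40   .   .   .   .   1   1
  36    1   1   0   0   1   0  23  24  39  41  47  46  42  42  42  42  41   .   .   .   .   1   1
cabinet z [0.1932028  0.19972091 0.21546327 0.23400627]
```

```bash
python3 - <<'E'
from h import *
s=read_camera("scene");t=read_camera("top")
v,u=np.mgrid[0:420,0:560]
for nm,p in(("s",s),("t",t)):
    X=W(p,u.ravel(),v.ravel());X=X[p["z_map"].ravel()>0]
    for y in np.arange(-.15,.03,.015):
        m=(abs(X[:,1]-y)<.0075)&(X[:,2]>.2)&(X[:,0]<.46)
        if m.any():
            k=np.argsort(X[m,0])[-4:];print(nm,round(y,3),[(round(a,3),round(c,2)) for a,b,c in X[m][k]])
    for x in np.arange(.55,.68,.015):
        m=(abs(X[:,0]-x)<.0075)&(X[:,2]>.192)&(X[:,1]>-.08)
        if m.any():
            k=np.argsort(X[m,1])[:3];print(nm,"cab x",round(x,3),[(round(b,3),round(c,3)) for a,b,c in X[m][k]])
E
```

```text
s -0.15 [(np.float64(0.351), np.float64(0.48)), (np.float64(0.351), np.float64(0.47)), (np.float64(0.352), np.float64(0.48)), (np.float64(0.352), np.float64(0.47))]
s -0.135 [(np.float64(0.355), np.float64(0.47)), (np.float64(0.356), np.float64(0.47)), (np.float64(0.356), np.float64(0.47)), (np.float64(0.357), np.float64(0.47))]
s -0.12 [(np.float64(0.356), np.float64(0.46)), (np.float64(0.357), np.float64(0.46)), (np.float64(0.357), np.float64(0.47)), (np.float64(0.358), np.float64(0.46))]
s -0.105 [(np.float64(0.358), np.float64(0.45)), (np.float64(0.36), np.float64(0.45)), (np.float64(0.36), np.float64(0.44)), (np.float64(0.362), np.float64(0.44))]
s -0.09 [(np.float64(0.382), np.float64(0.41)), (np.float64(0.382), np.float64(0.41)), (np.float64(0.382), np.float64(0.41)), (np.float64(0.382), np.float64(0.4))]
s -0.075 [(np.float64(0.387), np.float64(0.4)), (np.float64(0.387), np.float64(0.4)), (np.float64(0.388), np.float64(0.41)), (np.float64(0.388), np.float64(0.41))]
s -0.06 [(np.float64(0.392), np.float64(0.41)), (np.float64(0.393), np.float64(0.4)), (np.float64(0.393), np.flo
[... 4532 characters left out ...]
(0.031), np.float64(0.193))]
t cab x 0.61 [(np.float64(0.02), np.float64(0.201)), (np.float64(0.02), np.float64(0.199)), (np.float64(0.022), np.float64(0.202))]
t cab x 0.625 [(np.float64(0.011), np.float64(0.199)), (np.float64(0.013), np.float64(0.2)), (np.float64(0.013), np.float64(0.2))]
t cab x 0.64 [(np.float64(0.004), np.float64(0.202)), (np.float64(0.004), np.float64(0.201)), (np.float64(0.004), np.float64(0.196))]
t cab x 0.655 [(np.float64(-0.005), np.float64(0.201)), (np.float64(-0.005), np.float64(0.198)), (np.float64(-0.005), np.float64(0.195))]
t cab x 0.67 [(np.float64(-0.014), np.float64(0.197)), (np.float64(-0.013), np.float64(0.198)), (np.float64(-0.012), np.float64(0.197))]
```

```bash
cat > e.py <<'E'
from h import *
from scipy.optimize import minimize
np.set_printoptions(precision=4,suppress=True)
s=read_camera("scene");t=read_camera("top");v,u=np.mgrid[0:420,0:560]
def fit(p,zlo,zhi):
    X=W(p,u.ravel(),v.ravel()).reshape(420,560,3);z=X[...,2]
    c=((X[...,0]>.55)&(X[...,0]<.72)&(X[...,1]<-.07)&(X[...,1]>-.27)&(z>zlo)&(z<zhi)).astype(np.uint8)
    n,l,st,_=cv2.connectedComponentsWithStats(c);c=l==1+st[1:,4].argmax()
    g=np.argwhere(cv2.dilate(c.astype(np.uint8),np.ones((9,9)))>0)
    a=np.array([onz(p,(b+.0,r+.0),.1885)[:2] for r,b in g]);lab=c[g[:,0],g[:,1]].astype(float)
    def cost(q):  # soft rectangle 112x74 vs mask
        th=q[2];d=a-q[:2];X=d@[np.cos(th),np.sin(th)];Y=d@[-np.sin(th),np.cos(th)]
        f=1/(1+np.exp((np.maximum(abs(X)-.056,abs(Y)-.037))/.0008))
        return ((f-lab)**2).sum()
    best=min((minimize(cost,[a[lab>0][:,0].mean(),a[lab>0][:,1].mean(),np.deg2rad(t0)],method="Nelder-Mead",options=dict(xatol=1e-5,fatol=1e-3,initial_simplex=None)) for t0 in(108,113,118,123)),key=lambda r:r.fun)
    q=best.x;return q,best.fun,lab.sum()
R=[]
for p in(s,t):
    for zl in(.184,.1855):
        q,f,n=fit(p,zl,.2);print(q[:2],np.rad2deg(q[2]),f,n);R.append(q)
q=np.mean(R,0);th=q[2];ex=np.array([np.cos(th),np.sin(th)]);ey=np.array([-np.sin(th),np.cos(th)])
O=q[:2]-ex*.030;print("origin",O,"yaw",np.rad2deg(th))  # hood centre ~ (30,0)
m=lambda x,y:O+ex*x/1e3+ey*y/1e3
for n,c in dict(notch=(30,40,49.5),hinge=(30,-36.5,36),mouth=(-22,0,12)).items():
    w=np.r_[m(*c[:2]),.13+c[2]/1e3];print(n,w,"proj",P(s,w)[0],P(t,w)[0])
for p in(s,t):
    X=W(p,u.ravel(),v.ravel());d=X[:,:2]-O;a=d@ex;b=d@ey
    k=(a<-.035)&(a>-.08)&(abs(b)<.02)&(X[:,2]>.137)&(X[:,2]<.15);print("tongue",k.sum(),np.median(b[k]),np.polyfit(a[k],b[k],1),np.median(X[k,2]),a[k].min())
E
python3 e.py
```

```text
[ 0.6188 -0.1665] 117.47663707870873 60.97532754568165 1925.0
[ 0.6192 -0.1663] 117.72379985065476 72.44165933868119 1865.0
[ 0.6214 -0.1656] 117.8342171389504 44.29944966296116 1566.0
[ 0.6216 -0.1656] 117.98649567619941 43.52215143294127 1529.0
origin [ 0.6342 -0.1926] yaw 117.75528743612831
notch [ 0.5849 -0.1846  0.1795] proj [291.4515 179.6887] [293.5832 208.0564]
hinge [ 0.6526 -0.149   0.166 ] proj [289.5044 149.8126] [280.6899 180.4601]
mouth [ 0.6445 -0.212   0.142 ] proj [315.8609 170.3671] [306.627  189.1435]
tongue 153 0.0013667423149444462 [-0.0182  0.0002] 0.1421851234883097 -0.07949744403661815
tongue 113 -0.0016706890590935733 [-0.0078 -0.002 ] 0.14301756526681153 -0.07991177926522322
```

```bash
cat >> h.py <<'E'
O=np.array([.6342,-.1926]);TH=np.deg2rad(117.75);ex=np.array([np.cos(TH),np.sin(TH)]);ey=np.array([-np.sin(TH),np.cos(TH)])
def mag(x,y,z): return np.r_[O+ex*x/1e3+ey*y/1e3,.13+z/1e3]
def yaw_of(q): w,x,y,z=q;return np.rad2deg(np.arctan2(2*(x*y+w*z),1-2*(y*y+z*z)))
def plan(wps,start=None):  # wps: list of (xyz,yaw deg); prints shift/turn per waypoint, chained calls
    o=observe();p=np.array(o["tcp_pos"]);y=yaw_of(o["ee_rot"])
    if start: p,y=np.array(start[0]),start[1]
    for q,yy in wps:
        d=np.array(q)-p;c,s=np.cos(np.deg2rad(y)),np.sin(np.deg2rad(y))
        sp=-((yy-y+180)%360-180)/180
        print("t=[%.3f, %.3f, %.3f] spin %.4f"%((c*d[0]+s*d[1])*10,(s*d[0]-c*d[1])*10,-d[2]*10,sp),"->",np.round(q,4),yy);p,y=np.array(q),yy
def st():
    o=observe();print("t",round(o["clock"],2),"tcp",np.round(o["tcp_pos"],4),"yaw %.2f"%yaw_of(o["ee_rot"]),"q",np.round(o["joint_pos"],2),"F",np.round(o["ft_force"],1),"g",round(o["gripper_width"],3),round(o["grasp_force"],1))
E
python3 - <<'E'
from h import *
st()
plan([((.25,-.58,.30),15.5),((.34,-.51,.33),15.5),((.42,-.43,.33),30),((.49,-.34,.33),55),((.525,-.24,.33),78),((.53,-.15,.33),101.35),((.522,-.0665,.28),101.35),((.522,-.0665,.2),101.35),((.522,-.0665,.134),101.35)])
E
```

```text
t 2.9 tcp [ 0.1672 -0.6022  0.2004] yaw 15.52 q [ 1.28  0.33 -0.06  1.46  0.02  1.35 -0.09] F [ 0.8  0.9 -0.2] g 0.999 0.0
t=[0.857, 0.007, -0.996] spin 0.0001 -> [ 0.25 -0.58  0.3 ] 15.5
t=[1.054, -0.434, -0.300] spin -0.0000 -> [ 0.34 -0.51  0.33] 15.5
t=[0.985, -0.557, -0.000] spin -0.0806 -> [ 0.42 -0.43  0.33] 30
t=[1.056, -0.429, -0.000] spin -0.1389 -> [ 0.49 -0.34  0.33] 55
t=[1.020, -0.287, -0.000] spin -0.1278 -> [ 0.525 -0.24   0.33 ] 78
t=[0.891, -0.138, -0.000] spin -0.1297 -> [ 0.53 -0.15  0.33] 101.35
t=[0.834, 0.086, 0.500] spin -0.0000 -> [ 0.522  -0.0665  0.28  ] 101.35
t=[0.000, 0.000, 0.800] spin -0.0000 -> [ 0.522  -0.0665  0.2   ] 101.35
t=[0.000, 0.000, 0.660] spin -0.0000 -> [ 0.522  -0.0665  0.134 ] 101.35
```

>>> {"method": "arm_command", "body": {
  "deltas": [
    [0.0,0.43,0.0,-0.5,0],
    [0.0,0.86,0.0,-1.0,0],
    [0.0,0.86,0.0,-1.0,0]
  ]
}}

```text
clock: 3.28
tcp_pos: [0.2546, -0.5788, 0.3044]
ee_rot: [0.003, 0.99, 0.138, 0.002]
ft_force: [-0.4, -0.2, -0.6]
gripper_width: 0.746
grasp_force: 0.0
```

>>> {"method": "arm_command", "body": {
  "deltas": [
    [0.0,0.5,-0.2,-0.15,0],
    [0.0,1.0,-0.43,-0.3,0],
    [0.0,1.0,-0.43,-0.3,0]
  ]
}}

```text
clock: 3.65
tcp_pos: [0.339, -0.5081, 0.3312]
ee_rot: [0.0, 0.99, 0.138, 0.001]
ft_force: [0.2, -1.7, 0.9]
gripper_width: 0.515
grasp_force: 0.0
```

```bash
python3 -c "
from h import *
st();plan([((.42,-.43,.33),30),((.49,-.34,.33),55),((.525,-.24,.33),78)])"
```

```text
t 3.65 tcp [ 0.339  -0.5081  0.3312] yaw 15.92 q [ 1.03  0.28 -0.16  1.27  0.04  1.6  -0.41] F [ 0.2 -1.7  0.9] g 0.515 0.0
t=[0.994, -0.529, 0.012] spin -0.0782 -> [ 0.42 -0.43  0.33] 30
t=[1.056, -0.429, -0.000] spin -0.1389 -> [ 0.49 -0.34  0.33] 55
t=[1.020, -0.287, -0.000] spin -0.1278 -> [ 0.525 -0.24   0.33 ] 78
```

>>> {"method": "arm_command", "body": {
  "deltas": [
    [0.0,0.5,-0.27,0,-0.04],
    [0.0,1.0,-0.53,0,-0.08],
    [0.0,1.0,-0.53,0,-0.08]
  ]
}}

```text
clock: 4.03
tcp_pos: [0.4199, -0.4299, 0.3296]
ee_rot: [-0.001, 0.965, 0.262, 0.0]
ft_force: [-0.4, -0.3, 1.1]
gripper_width: 0.501
grasp_force: 0.0
```

>>> {"method": "arm_command", "body": {
  "deltas": [
    [0.0,0.5,-0.2,0,-0.05],
    [0.0,1.0,-0.43,0,-0.1],
    [0.0,1.0,-0.43,0,-0.14]
  ]
}}

```text
clock: 4.4
tcp_pos: [0.4841, -0.3429, 0.3299]
ee_rot: [-0.001, 0.884, 0.467, 0.0]
ft_force: [-0.4, -0.1, 0.6]
gripper_width: 0.504
grasp_force: 0.0
```

>>> {"method": "arm_command", "body": {
  "deltas": [
    [0.0,0.5,-0.15,0,-0.05],
    [0.0,1.0,-0.29,0,-0.1],
    [0.0,1.0,-0.29,0,-0.13]
  ]
}}

```text
clock: 4.78
tcp_pos: [0.5165, -0.2444, 0.3301]
ee_rot: [-0.0, 0.772, 0.636, 0.0]
ft_force: [-0.5, -0.8, -0.5]
gripper_width: 0.499
grasp_force: 0.0
```

```bash
python3 -c "
from h import *
st();plan([((.53,-.15,.32),101.35),((.522,-.0665,.28),101.35),((.522,-.0665,.2),101.35)])"
```

```text
t 4.78 tcp [ 0.5165 -0.2444  0.3301] yaw 78.99 q [ 0.75  0.21 -0.47  1.36  0.09  1.59  0.1 ] F [-0.5 -0.8 -0.5] g 0.499 0.0
t=[0.953, -0.047, 0.101] spin -0.1242 -> [ 0.53 -0.15  0.32] 101.35
t=[0.834, 0.086, 0.400] spin -0.0000 -> [ 0.522  -0.0665  0.28  ] 101.35
t=[0.000, 0.000, 0.800] spin -0.0000 -> [ 0.522  -0.0665  0.2   ] 101.35
```

>>> {"method": "arm_command", "body": {
  "deltas": [
    [0.0,0.48,0,0.05,-0.05],
    [0.0,0.95,-0.05,0.1,-0.1],
    [0.0,0.95,-0.05,0.1,-0.124]
  ]
}}

```text
clock: 5.15
tcp_pos: [0.5296, -0.1508, 0.3198]
ee_rot: [-0.0, 0.634, 0.773, -0.0]
ft_force: [-0.5, -0.5, 0.2]
gripper_width: 0.502
grasp_force: 0.0
```

>>> {"method": "arm_command", "body": {
  "deltas": [
    [0.0,0.42,0.04,0.2,0],
    [0.0,0.83,0.09,0.4,0],
    [0.0,0.83,0.09,0.4,0]
  ]
}}

```text
clock: 5.52
tcp_pos: [0.5218, -0.0685, 0.2788]
ee_rot: [-0.001, 0.636, 0.772, -0.001]
ft_force: [-0.4, -0.6, 0.4]
gripper_width: 0.498
grasp_force: 0.0
```

```bash
python3 -c "
from h import *
st();plan([((.522,-.0665,.2),101.35),((.522,-.0665,.1325),101.35)])
s=read_camera('scene');t=read_camera('top');save(s,'s2.png')
for n in('spatula_grip','spatula_tip','spatula'):
  print(n,[(np.round(onz(p,r[0]['location'],.137),4),round(r[0]['conf'],2)) for p in (s,t) for r in [landmark_of(p,n)] if r])
cv2.imwrite('pics/s2c.png',cv2.resize(s['pixels'][100:280,150:390,::-1],None,fx=3,fy=3))
"
```

```text
t 5.53 tcp [ 0.5218 -0.0685  0.2788] yaw 100.98 q [ 0.61  0.13 -0.62  1.56  0.08  1.47  0.18] F [-0.4 -0.6  0.4] g 0.498 0.0
t=[0.020, 0.006, 0.788] spin -0.0021 -> [ 0.522  -0.0665  0.2   ] 101.35
t=[0.000, 0.000, 0.675] spin -0.0000 -> [ 0.522  -0.0665  0.1325] 101.35
spatula_grip [(array([ 0.5168, -0.0617,  0.137 ]), 0.79)]
spatula_tip [(array([ 0.5346, -0.1334,  0.137 ]), 0.73), (array([ 0.5479, -0.137 ,  0.137 ]), 0.58)]
spatula [(array([ 0.5227, -0.0694,  0.137 ]), 0.94), (array([ 0.5251, -0.0735,  0.137 ]), 0.61)]
```

View pics/s2c.png

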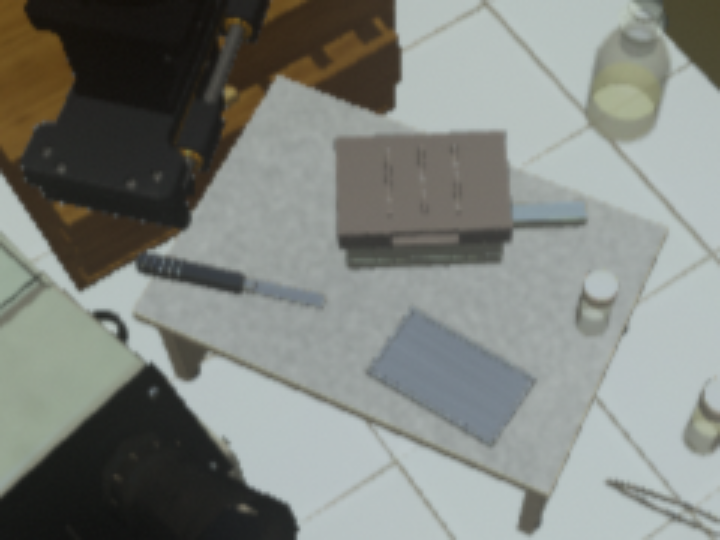

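>>> {"method": "arm_command", "body": {
  "deltas": [
    [0.0,0.02,0,0.4,0],
    [0.0,0.02,0,0.79,0],
    [0.0,0.02,0,0.79,0]
  ]
}}

```text
clock: 6.3
tcp_pos: [0.521, -0.0686, 0.1993]
ee_rot: [-0.002, 0.637, 0.771, -0.001]
ft_force: [-0.6, -0.2, 0.5]
gripper_width: 0.496
grasp_force: 0.0
```

>>> {"method": "arm_command", "body": {
  "deltas": [
    [0.0,0,0,0.3,0],
    [0.0,0,0,0.55,0],
    [0.0,0,0,0.67,0],
    [0.0,0,0,0.67,0]
  ]
}}

```text
clock: 6.8
tcp_pos: [0.523, -0.0684, 0.1351]
ee_rot: [0.0, 0.637, 0.771, 0.0]
ft_force: [-0.2, 0.2, -0.3]
gripper_width: 0.497
grasp_force: 0.0
```

>>> {"method": "arm_command", "body": {
  "deltas": [
    [-0.5,0,0,0,0],
    [-1,0,0,0,0],
    [-1,0,0,0,0],
    [-1,0,0,0,0],
    [-1,0,0,0,0]
  ],
  "squeeze": 50
}}

```text
clock: 7.42
tcp_pos: [0.5226, -0.0682, 0.1345]
ee_rot: [0.0, 0.637, 0.771, -0.0]
ft_force: [-0.0, 0.5, 0.6]
gripper_width: 0.043
grasp_force: 0.0
```

>>> {"method": "arm_command", "body": {
  "deltas": [
    [-1,0,0,-0.3,0],
    [-1,0,0,-0.7,0],
    [-1,0,0,-0.7,0]
  ]
}}

```text
clock: 7.8
tcp_pos: [0.5243, -0.0682, 0.2074]
ee_rot: [0.002, 0.637, 0.771, 0.001]
ft_force: [0.8, 0.4, -0.3]
gripper_width: 0.005
grasp_force: 0.0
```

```bash
python3 -c "
from h import *
st()
s=read_camera('scene');t=read_camera('top')
for n in('spatula_grip','spatula_tip','spatula'):
  r=[landmark_of(p,n)[:1] for p in (s,t)];print(n,r)
  if r[0] and r[1]: print(tri(s,r[0][0]['location'],t,r[1][0]['location']))
v,u=np.mgrid[0:420,0:560]
for p in(s,t):
  r=silhouettes(p,'spatula')
  if r:
    M=r[0]['pixels'];X=W(p,u[M],v[M]);print(M.sum(),X[X[:,1].argsort()[:5]],np.percentile(X[:,2],[5,50,95]))
save(s,'s3.png');cv2.imwrite('pics/s3c.png',cv2.resize(s['pixels'][100:280,150:390,::-1],None,fx=3,fy=3))
"
```

```text
t 7.8 tcp [ 0.5243 -0.0682  0.2074] yaw 100.84 q [ 0.61  0.16 -0.62  1.68  0.1   1.32  0.16] F [ 0.8  0.4 -0.3] g 0.005 0.0
spatula_grip [[{'location': [224.6, 194.2], 'conf': 0.46}], [{'location': [367.8, 226.2], 'conf': 0.57}]]
[ 0.39614279 -0.24565367  0.60569821]
spatula_tip [[{'location': [258.1, 199.3], 'conf': 0.54}], [{'location': [270.6, 228.8], 'conf': 0.46}]]
[ 0.54073259 -0.13376443  0.13327232]
spatula [[{'location': [226.7, 196.0], 'conf': 0.5}], [{'location': [245.2, 233.1], 'conf': 0.49}]]
[ 0.5243975  -0.0730869   0.12815505]
9222 [[ 0.1898802  -0.36149929  0.9609983 ]
 [ 0.1898802  -0.36149929  0.9609983 ]
 [ 0.1898802  -0.36149929  0.9609983 ]
 [ 0.1898802  -0.36149929  0.9609983 ]
 [ 0.1898802  -0.36149929  0.9609983 ]] [0.1266183  0.13022871 0.13282286]
116 [[ 0.53447101 -0.1341359   0.1315886 ]
 [ 0.53707684 -0.13384307  0.13053095]
 [ 0.53940668 -0.13362799  0.13088689]
 [ 0.54209207 -0.13331582  0.12950748]
 [ 0.54397105 -0.1332243   0.13207579]] [0.12942251 0.13827038 0.14170491]
```

View pics/s3c.png

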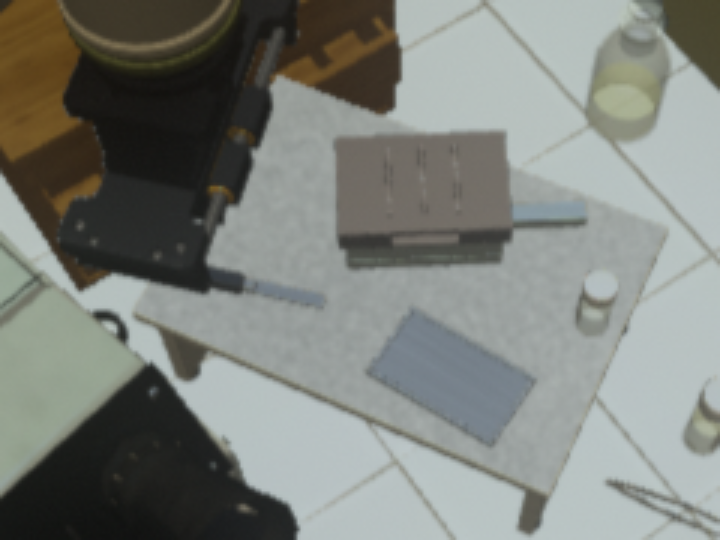

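```bash
python3 -c "
from h import *
np.set_printoptions(precision=3,suppress=True)
s=read_camera('scene');t=read_camera('top');T=np.array(observe()['tcp_pos'])
print(P(s,T),P(t,T),P(s,[.522,-.067,.14]),P(s,[.5355,-.134,.137]))
v,u=np.mgrid[0:420,0:560]
for p in(s,t):
  X=W(p,u.ravel(),v.ravel());k=(p['z_map'].ravel()>0)&(np.hypot(*(X[:,:2]-T[:2]).T)<.13)&(X[:,2]>.16)&~((X[:,2]<.21)&((X[:,1]>-.01)|(X[:,0]>.55)))
  Y=X[k];print(len(Y),Y.min(0),Y.max(0));Y=Y[Y[:,2].argsort()];print(Y[:200:15]);
  c=np.clip(((Y[:,2]-.16)/.04).astype(int),0,12)
  for i in range(13):
    if (c==i).any():print('z %.2f'%(.16+.04*i),(c==i).sum(),Y[c==i].min(0),Y[c==i].max(0))
a=cv2.resize(s['pixels'][90:230,140:300,::-1],(640,560));b=cv2.resize(t['pixels'][180:300,190:320,::-1],(607,560));cv2.imwrite('pics/x.png',cv2.resize(np.hstack([a,b]),(800,359)))
"
```

```text
[[221.081 176.604]] [[238.024 228.144]] [[224.582 192.42 ]] [[257.683 200.345]]
17134 [ 0.393 -0.123  0.226] [ 0.621 -0.022  0.66 ]
[[ 0.528 -0.076  0.226]
 [ 0.513 -0.068  0.236]
 [ 0.444 -0.114  0.296]
 [ 0.435 -0.073  0.298]
 [ 0.438 -0.09   0.299]
 [ 0.439 -0.088  0.3  ]
 [ 0.446 -0.121  0.301]
 [ 0.497 -0.109  0.302]
 [ 0.537 -0.103  0.302]
 [ 0.548 -0.101  0.303]
 [ 0.437 -0.08   0.304]
 [ 0.495 -0.094  0.304]
 [ 0.605 -0.075  0.305]
 [ 0.439 -0.094  0.306]]
z 0.20 18 [ 0.512 -0.081  0.226] [ 0.529 -0.064  0.239]
z 0.24 12 [ 0.512 -0.077  0.241] [ 0.514 -0.068  0.259]
z 0.28 686 [ 0.425 -0.122  0.296] [ 0.614 -0.036  0.32 ]
z 0.32 2257 [ 0.422 -0.123  0.32 ] [ 0.621 -0.044  0.36 ]
z 0.36 1138 [ 0.399 -0.113  0.36 ] [ 0.544 -0.033  0.4  ]
z 0.40 719 [ 0.394 -0.111  0.4  ] [ 0.546 -0.038  0.44 ]
z 0.44 1214 [ 0.479 -0.111  0.44 ] [ 0.553 -0.034  0.48 ]
z 0.48 896 [ 0.48  -0.109  0.48 ] [ 0.545 -0.049  0.519]
z 0.52 679 [ 0.448 -0.119  0.52 ] [ 0.569 -0.107  0.56 ]
z 0.56 2201 [ 0.4   -0.119  0.56 ] [ 0.573 -0.103  0.6  ]
z 0.60 4721 [ 0.4   -0.119  0.6  ] [ 0.542 -0.022  0.64 ]
z
[... 369 characters left out ...]
19]
 [ 0.536 -0.101  0.321]
 [ 0.505 -0.105  0.321]
 [ 0.555 -0.099  0.321]]
z 0.16 2 [ 0.393 -0.064  0.166] [ 0.395 -0.057  0.185]
z 0.20 2 [ 0.393 -0.064  0.212] [ 0.395 -0.057  0.228]
z 0.28 154 [ 0.451 -0.12   0.298] [ 0.615 -0.085  0.32 ]
z 0.32 662 [ 0.43  -0.122  0.32 ] [ 0.621 -0.077  0.358]
z 0.36 200 [ 0.477 -0.113  0.36 ] [ 0.522 -0.087  0.4  ]
z 0.40 43 [ 0.497 -0.111  0.401] [ 0.535 -0.097  0.44 ]
z 0.44 113 [ 0.499 -0.11   0.44 ] [ 0.544 -0.102  0.48 ]
z 0.52 102 [ 0.451 -0.119  0.539] [ 0.554 -0.116  0.56 ]
z 0.56 522 [ 0.408 -0.119  0.56 ] [ 0.574 -0.037  0.6  ]
z 0.60 8960 [ 0.398 -0.119  0.6  ] [ 0.568 -0.02   0.64 ]
z 0.64 4080 [ 0.393 -0.108  0.64 ] [ 0.479 -0.035  0.662]
```

View pics/x.png

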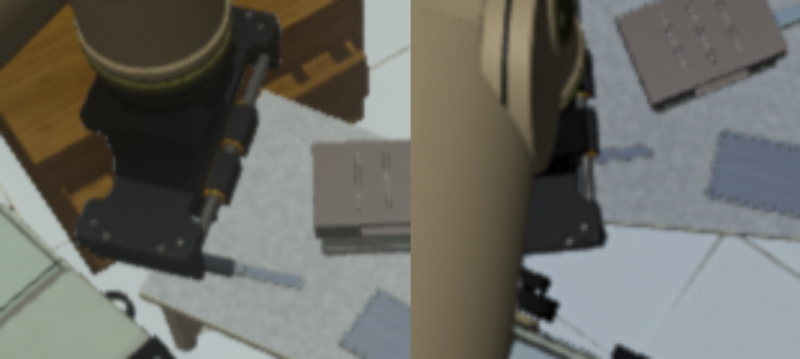

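Gripper closed on nothing. In the picture the body's lower edge sits at about z=0.297 while the TCP reads 0.207, so the fingertips seem to end ~20 mm higher than the reading suggests. I'll open, go back down and feel for contact in small steps.

>>> {"method": "arm_command", "body": {
  "deltas": [
    [0.0,-0.02,0.0,0.2,0],
    [0.0,-0.02,0.0,0.5,0],
    [0.0,-0.02,0.0,0.68,0],
    [0.0,-0.02,0.0,0.72,0],
    [0.0,-0.02,0.0,0.72,0]
  ]
}}

```text
clock: 9.02
tcp_pos: [0.5233, -0.0701, 0.133]
ee_rot: [0.0, 0.637, 0.771, 0.0]
ft_force: [0.4, -0.1, -0.1]
gripper_width: 0.459
grasp_force: 0.0
```

>>> {"method": "arm_command", "body": {
  "deltas": [
    [0.0,0,0.0,0.015,0],
    [0.0,0,0,0.03,0],
    [0.0,0,0,0.03,0]
  ]
}}

```text
clock: 9.4
tcp_pos: [0.5231, -0.0702, 0.1296]
ee_rot: [0.0, 0.637, 0.771, 0.0]
ft_force: [-0.1, -0.1, -0.3]
gripper_width: 0.504
grasp_force: 0.0
```

>>> {"method": "arm_command", "body": {
  "deltas": [
    [0.0,0,0.0,0.015,0],
    [0.0,0,0,0.03,0],
    [0.0,0,0,0.03,0]
  ]
}}

```text
clock: 9.78
tcp_pos: [0.5229, -0.0701, 0.1263]
ee_rot: [-0.0, 0.637, 0.771, -0.0]
ft_force: [-0.9, -0.0, 0.1]
gripper_width: 0.504
grasp_force: 0.0
```

>>> {"method": "arm_command", "body": {
  "deltas": [
    [0.0,0,0.0,0.02,0],
    [0.0,0,0,0.04,0],
    [0.0,0,0,0.04,0]
  ]
}}

```text
clock: 10.15
tcp_pos: [0.5229, -0.0701, 0.1222]
ee_rot: [-0.0, 0.637, 0.771, -0.0]
ft_force: [-0.1, 0.8, 0.5]
gripper_width: 0.5
grasp_force: 0.0
```

>>> {"method": "arm_command", "body": {
  "deltas": [
    [0.0,0,0.0,0.015,0],
    [0.0,0,0,0.03,0],
    [0.0,0,0,0.03,0]
  ]
}}

```text
clock: 10.52
tcp_pos: [0.5229, -0.0702, 0.1193]
ee_rot: [-0.0, 0.637, 0.771, -0.0]
ft_force: [0.2, 0.3, -0.2]
gripper_width: 0.501
grasp_force: 0.0
```

>>> {"method": "arm_command", "body": {
  "deltas": [
    [0.0,0,0.0,0.01,0],
    [0.0,0,0,0.02,0],
    [0.0,0,0,0.02,0]
  ]
}}

```text
clock: 10.9
tcp_pos: [0.5229, -0.0702, 0.1174]
ee_rot: [-0.0, 0.637, 0.771, -0.0]
ft_force: [-0.2, -0.5, 0.2]
gripper_width: 0.501
grasp_force: 0.0
```

>>> {"method": "arm_command", "body": {
  "deltas": [
    [0.0,0,0.0,0.01,0],
    [0.0,0,0,0.02,0],
    [0.0,0,0,0.02,0]
  ]
}}

```text
clock: 11.28
tcp_pos: [0.523, -0.0702, 0.1154]
ee_rot: [-0.0, 0.637, 0.771, -0.0]
ft_force: [-0.1, -0.2, -0.4]
gripper_width: 0.5
grasp_force: 0.0
```

>>> {"method": "arm_command", "body": {
  "deltas": [
    [0.0,0,0.0,0.01,0],
    [0.0,0,0,0.015,0],
    [0.0,0,0,0.015,0]
  ]
}}

```text
clock: 11.65
tcp_pos: [0.523, -0.0702, 0.1139]
ee_rot: [-0.0, 0.637, 0.771, -0.0]
ft_force: [0.3, -0.1, 0.2]
gripper_width: 0.499
grasp_force: 0.0
```

>>> {"method": "arm_command", "body": {
  "deltas": [
    [-0.5,0,0,0,0],
    [-1,0,0,0,0],
    [-1,0,0,0,0],
    [-1,0,0,0,0],
    [-1,0,0,0,0]
  ],
  "squeeze": 55
}}

```text
clock: 12.28
tcp_pos: [0.523, -0.0702, 0.114]
ee_rot: [0.0, 0.637, 0.771, 0.0]
ft_force: [-0.2, 0.7, 0.2]
gripper_width: 0.132
grasp_force: 55.0
```

>>> {"method": "arm_command", "body": {
  "deltas": [
    [-1,0,0,-0.3,0],
    [-1,0,0,-0.7,0],
    [-1,0,0,-1.0,0],
    [-1,0,0,-1.0,0]
  ]
}}

```text
clock: 12.78
tcp_pos: [0.5242, -0.0702, 0.2161]
ee_rot: [0.002, 0.637, 0.771, 0.001]
ft_force: [-0.1, 0.3, -0.8]
gripper_width: 0.128
grasp_force: 55.0
```

```bash
python3 -c "
from h import *
st()
s=read_camera('scene')
r=landmark_of(s,'spatula_tip');print([(np.round(onz(s,x['location'],.237),4),x['conf']) for x in r])
plan([((.53,-.15,.215),155),(mag(30,125,85),207.75)])
"
```

```text
t 12.78 tcp [ 0.5242 -0.0702  0.2161] yaw 100.83 q [ 0.61  0.16 -0.62  1.67  0.1   1.34  0.16] F [-0.1  0.3 -0.8] g 0.128 55.0
[(array([ 0.5338, -0.1342,  0.237 ]), 0.62)]
t=[-0.797, -0.079, -0.016] spin -0.3009 -> [ 0.53  -0.15   0.215] 155
t=[-0.129, -0.759, -0.000] spin -0.2931 -> [ 0.5096 -0.2243  0.215 ] 207.75
```

>>> {"method": "arm_command", "body": {
  "deltas": [
    [-1,-0.2,0,0,-0.055],
    [-1,-0.4,-0.04,0,-0.11],
    [-1,-0.6,-0.06,0,-0.165],
    [-1,-0.8,-0.08,0,-0.22],
    [-1,-0.8,-0.08,0,-0.27],
    [-1,-0.8,-0.08,0,-0.3]
  ]
}}

```text
clock: 13.62
tcp_pos: [0.5294, -0.1504, 0.2123]
ee_rot: [-0.001, 0.216, 0.976, 0.0]
ft_force: [-0.2, -0.5, -0.3]
gripper_width: 0.126
grasp_force: 55.0
```

>>> {"method": "arm_command", "body": {
  "deltas": [
    [-1,-0.03,-0.2,0,-0.055],
    [-1,-0.06,-0.4,0,-0.11],
    [-1,-0.1,-0.6,0,-0.165],
    [-1,-0.13,-0.76,0,-0.22],
    [-1,-0.13,-0.76,0,-0.27],
    [-1,-0.13,-0.76,0,-0.293],
    [-1,-0.13,-0.76,0,-0.293]
  ]
}}

```text
clock: 14.5
tcp_pos: [0.509, -0.2244, 0.2126]
ee_rot: [-0.001, -0.238, 0.971, 0.001]
ft_force: [0.3, 0.2, -0.6]
gripper_width: 0.124
grasp_force: 55.0
```

```bash
cat > f.py <<'E'
from h import *
st()
s=read_camera('scene');t=read_camera('top');o=observe();T=np.array(o['tcp_pos']);y=np.deg2rad(yaw_of(o['ee_rot']))
e=T+np.r_[-.065*np.cos(y),-.065*np.sin(y),.023];print('tip expected',e,P(s,e),P(t,e),'mag xy',(e[:2]-O)@ex*1e3,(e[:2]-O)@ey*1e3)
for n in('spatula_tip','cover_notch'):
  r=[landmark_of(p,n)[:1] for p in (s,t)]
  for p,x in zip((s,t),r):
    if x: w=onz(p,x[0]['location'],e[2] if n=='spatula_tip' else .1795);print(n,x,w,'mag',(w[:2]-O)@ex*1e3,(w[:2]-O)@ey*1e3)
  if r[0] and r[1]:print('tri',tri(s,r[0][0]['location'],t,r[1][0]['location']))
E
python3 f.py; python3 -c "
from h import *
plan([(mag(30,125,43-23),207.75),(mag(30,85,20),207.75)])"
```

```text
t 14.5 tcp [ 0.509  -0.2244  0.2126] yaw -152.46 q [ 0.95  0.25 -0.72  1.6   0.16  1.36  2.26] F [ 0.3  0.2 -0.6] g 0.124 55.0
tip expected [ 0.56691289 -0.19441884  0.23611135] [[292.41789228 174.34207907]] [[298.15851784 209.72391081]] mag xy 29.72020168164459 60.395137773975854
t=[-0.002, 0.002, 0.638] spin -0.0012 -> [ 0.5096 -0.2243  0.15  ] 207.75
t=[-0.400, -0.000, -0.000] spin -0.0000 -> [ 0.545  -0.2056  0.15  ] 207.75
```

>>> {"method": "arm_command", "body": {
  "deltas": [
    [-1,0,0,0.3,0],
    [-1,0,0,0.55,0],
    [-1,0,0,0.62,0],
    [-1,0,0,0.62,0]
  ]
}}

```text
clock: 15.3
tcp_pos: [0.5097, -0.2245, 0.1522]
ee_rot: [0.0, -0.238, 0.971, 0.0]
ft_force: [1.2, -0.1, -0.1]
gripper_width: 0.129
grasp_force: 55.0
```

```bash
python3 f.py; python3 -c "
from h import *
s=read_camera('scene');t=read_camera('top')
a=cv2.resize(s['pixels'][110:230,220:340,::-1],(400,400));b=cv2.resize(t['pixels'][150:270,220:340,::-1],(400,400));cv2.imwrite('pics/i.png',np.hstack([a,b]))"
```

```text
t 15.3 tcp [ 0.5097 -0.2245  0.1522] yaw -152.43 q [ 0.93  0.29 -0.71  1.68  0.2   1.24  2.24] F [ 1.2 -0.1 -0.1] g 0.129 55.0
tip expected [ 0.56783284 -0.19459553  0.17601976] [[292.41412985 189.57316526]] [[297.30367835 216.06498355]] mag xy 29.1354939642944 59.663265254662804
cover_notch [{'location': [292.7, 206.8], 'conf': 0.89}] [ 0.58761995 -0.18240409  0.1795    ] mag 30.711600556158597 36.47541045005103
```

View pics/i.png

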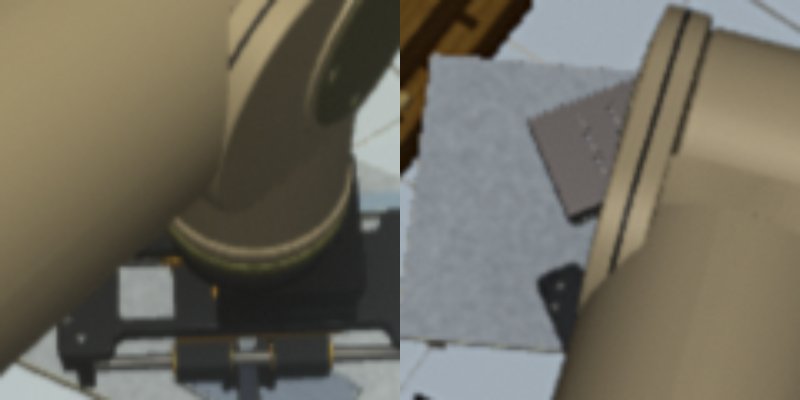

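Both views are blocked by the arm (left: wrist over the notch; right: only a corner of the cover shows). I'll insert by the numbers, watching the force.

>>> {"method": "arm_command", "body": {
  "deltas": [
    [-1,0,0,0.03,0],
    [-1,-0.06,0,0.03,0],
    [-1,-0.12,0,0.03,0],
    [-1,-0.18,0,0.03,0],
    [-1,-0.2,0,0.03,0]
  ]
}}

```text
clock: 16.32
tcp_pos: [0.5279, -0.2148, 0.149]
ee_rot: [0.0, -0.239, 0.971, 0.0]
ft_force: [-1.2, 0.5, -1.3]
gripper_width: 0.125
grasp_force: 55.0
```

>>> {"method": "arm_command", "body": {
  "deltas": [
    [-1,-0.05,0,0,0],
    [-1,-0.1,0,0,0],
    [-1,-0.15,0,0,0],
    [-1,-0.18,0,0,0],
    [-1,-0.18,0,0,0]
  ]
}}

```text
clock: 16.95
tcp_pos: [0.5435, -0.2068, 0.1489]
ee_rot: [0.0, -0.238, 0.971, 0.0]
ft_force: [0.1, -1.3, -0.2]
gripper_width: 0.125
grasp_force: 55.0
```

```bash
cat > g.py <<'E'
from h import *
st();o=observe();T=np.array(o['tcp_pos']);y=np.deg2rad(yaw_of(o['ee_rot']))
e=T+np.r_[-.065*np.cos(y),-.065*np.sin(y),.023];tx,ty,tz=(e[:2]-O)@ex*1e3,(e[:2]-O)@ey*1e3,(e[2]-.13)*1e3
print('tip mag',tx,ty,tz)
import math
for th in(0,6,15,25,35,45,55,65,75,85,95,105,115):
    a=math.radians(th);u,w=60,18.5
    Y=-36.5+u*math.cos(a)-w*math.sin(a);Z=36+u*math.sin(a)+w*math.cos(a)
    print(th,'tip y %.1f z %.1f'%(Y,Z-1.5),'rel: tx %.3f tz %.3f'%((Y-ty)/100,-(Z-1.5-tz)/100))
E
python3 g.py
```

```text
t 16.95 tcp [ 0.5435 -0.2068  0.1489] yaw -152.41 q [ 0.86  0.35 -0.71  1.62  0.24  1.26  2.16] F [ 0.1 -1.3 -0.2] g 0.125 55.0
tip mag 29.53652805286482 21.89172327878304 41.92166107363951
0 tip y 23.5 z 53.0 rel: tx 0.016 tz -0.111
6 tip y 21.2 z 59.2 rel: tx -0.007 tz -0.172
15 tip y 16.7 z 67.9 rel: tx -0.052 tz -0.260
25 tip y 10.1 z 76.6 rel: tx -0.118 tz -0.347
35 tip y 2.0 z 84.1 rel: tx -0.199 tz -0.421
45 tip y -7.2 z 90.0 rel: tx -0.290 tz -0.481
55 tip y -17.2 z 94.3 rel: tx -0.391 tz -0.523
65 tip y -27.9 z 96.7 rel: tx -0.498 tz -0.548
75 tip y -38.8 z 97.2 rel: tx -0.607 tz -0.553
85 tip y -49.7 z 95.9 rel: tx -0.716 tz -0.540
95 tip y -60.2 z 92.7 rel: tx -0.821 tz -0.507
105 tip y -69.9 z 87.7 rel: tx -0.918 tz -0.457
115 tip y -78.6 z 81.1 rel: tx -1.005 tz -0.391
```

>>> {"method": "arm_command", "body": {
  "deltas": [
    [-1,0,0,-0.06,0],
    [-1,0.0,0,-0.11,0],
    [-1,-0.01,0,-0.17,0],
    [-1,-0.03,0,-0.215,0],
    [-1,-0.05,0,-0.26,0],
    [-1,-0.085,0,-0.305,0],
    [-1,-0.12,0,-0.347,0],
    [-1,-0.16,0,-0.385,0],
    [-1,-0.2,0,-0.42,0],
    [-1,-0.2,0,-0.42,0]
  ]
}}

```text
clock: 18.2
tcp_pos: [0.5615, -0.1974, 0.1912]
ee_rot: [0.0, -0.239, 0.971, -0.0]
ft_force: [-0.9, 0.6, -1.6]
gripper_width: 0.127
grasp_force: 55.0
```

```bash
python3 g.py|head -2; python3 -c "
from h import *
np.set_printoptions(precision=1,suppress=True)
for n in('scene','top'):
  p=read_camera(n);v,u=np.mgrid[0:420,0:560];X=W(p,u.ravel(),v.ravel());d=X[:,:2]-O;a=d@ex*1e3;b=d@ey*1e3;z=(X[:,2]-.13)*1e3
  k=(a>-28)&(a<90)&(b>-120)&(b<50)&(z>28)&(z<135)
  for x0 in (-20,0,20,40,60,80):
    m=k&(abs(a-x0)<8);q=np.c_[b,z][m];q=q[q[:,0].argsort()];print(n,x0,len(q),q[::max(1,len(q)//8)].round().tolist())
"
```

```text
t 18.2 tcp [ 0.5615 -0.1974  0.1912] yaw -152.39 q [ 0.83  0.35 -0.72  1.53  0.24  1.35  2.15] F [-0.9  0.6 -1.6] g 0.127 55.0
tip mag 29.461319190806066 1.5443345964677846 84.24106933462741
scene -20 0 []
scene 0 0 []
scene 20 12 [[7.0, 33.0], [10.0, 35.0], [12.0, 33.0], [27.0, 37.0], [38.0, 86.0], [38.0, 87.0], [39.0, 84.0], [40.0, 87.0], [41.0, 85.0], [42.0, 85.0], [44.0, 86.0], [44.0, 86.0]]
scene 40 4 [[39.0, 88.0], [41.0, 88.0], [41.0, 85.0], [44.0, 86.0]]
scene 60 0 []
scene 80 147 [[-15.0, 77.0], [-5.0, 85.0], [3.0, 90.0], [7.0, 34.0], [11.0, 96.0], [14.0, 97.0], [16.0, 90.0], [27.0, 36.0], [33.0, 31.0]]
top -20 0 []
top 0 0 []
top 20 0 []
top 40 0 []
top 60 0 []
top 80 14 [[-50.0, 55.0], [-49.0, 59.0], [-48.0, 57.0], [-48.0, 57.0], [-47.0, 58.0], [-46.0, 59.0], [-45.0, 57.0], [-44.0, 58.0], [-43.0, 55.0], [-42.0, 61.0], [-40.0, 43.0], [-40.0, 64.0], [-37.0, 64.0], [-36.0, 61.0]]
```

>>> {"method": "arm_command", "body": {
  "deltas": [
    [-1,-0.045,0,-0.03,0],
    [-1,-0.09,0,-0.06,0],
    [-1,-0.14,0,-0.085,0],
    [-1,-0.19,0,-0.105,0],
    [-1,-0.245,0,-0.115,0],
    [-1,-0.3,0,-0.127,0],
    [-1,-0.355,0,-0.13,0],
    [-1,-0.41,0,-0.132,0],
    [-1,-0.46,0,-0.13,0],
    [-1,-0.515,0,-0.12,0]
  ]
}}

```text
clock: 19.55
tcp_pos: [0.607, -0.1738, 0.2029]
ee_rot: [0.0, -0.238, 0.971, -0.0]
ft_force: [0.2, -0.1, -0.5]
gripper_width: 0.131
grasp_force: 55.0
```

>>> {"method": "arm_command", "body": {
  "deltas": [
    [-1,-0.05,0,0.015,0],
    [-1,-0.1,0,0.035,0],
    [-1,-0.15,0,0.055,0],
    [-1,-0.2,0,0.085,0],
    [-1,-0.25,0,0.11,0],
    [-1,-0.28,0,0.14,0],
    [-1,-0.28,0,0.14,0],
    [-1,-0.28,0,0.14,0]
  ]
}}

```text
clock: 20.55
tcp_pos: [0.6314, -0.1611, 0.189]
ee_rot: [-0.0, -0.238, 0.971, -0.0]
ft_force: [-0.3, -0.2, 0.3]
gripper_width: 0.127
grasp_force: 55.0
```

```bash
python3 g.py|head -2; cat > cov.py <<'E'
from h import *
for n in('scene','top'):
  p=read_camera(n);v,u=np.mgrid[0:420,0:560];X=W(p,u.ravel(),v.ravel());d=X[:,:2]-O;a=d@ex*1e3;b=d@ey*1e3;z=(X[:,2]-.13)*1e3
  k=(a>-28)&(a<90)&(b>-130)&(b<-20)&(z>38)&(z<125)
  for x0 in (-20,10,40,60,80):
    m=k&(abs(a-x0)<8);q=np.c_[b,z][m];q=q[q[:,1].argsort()];print(n,x0,len(q),q[::max(1,len(q)//8)].round().tolist())
E
python3 cov.py
```

```text
t 20.55 tcp [ 0.6314 -0.1611  0.189 ] yaw -152.44 q [ 0.68  0.49 -0.71  1.37  0.31  1.4   2.03] F [-0.3 -0.2  0.3] g 0.127 55.0
tip mag 28.981817586276403 -77.24415109499142 82.03259783420441
scene -20 38 [[-39.0, 39.0], [-59.0, 41.0], [-46.0, 43.0], [-51.0, 46.0], [-47.0, 48.0], [-49.0, 52.0], [-72.0, 54.0], [-51.0, 56.0], [-64.0, 66.0], [-63.0, 70.0]]
scene 10 7 [[-38.0, 39.0], [-34.0, 40.0], [-32.0, 40.0], [-37.0, 41.0], [-34.0, 41.0], [-34.0, 41.0], [-36.0, 41.0]]
scene 40 10 [[-21.0, 38.0], [-36.0, 80.0], [-27.0, 82.0], [-31.0, 84.0], [-52.0, 84.0], [-28.0, 84.0], [-47.0, 84.0], [-49.0, 84.0], [-52.0, 86.0], [-22.0, 86.0]]
scene 60 20 [[-34.0, 38.0], [-33.0, 38.0], [-38.0, 39.0], [-33.0, 39.0], [-38.0, 39.0], [-35.0, 39.0], [-37.0, 39.0], [-38.0, 40.0], [-37.0, 41.0], [-34.0, 42.0]]
scene 80 138 [[-56.0, 38.0], [-42.0, 42.0], [-50.0, 51.0], [-74.0, 58.0], [-63.0, 71.0], [-87.0, 74.0], [-96.0, 85.0], [-79.0, 92.0], [-78.0, 96.0]]
top -20 0 []
top 10 0 []
top 40 0 []
top 60 0 []
top 80 0 []
```

>>> {"method": "arm_command", "body": {
  "deltas": [
    [-1,0.2,0,0,0],
    [-1,0.5,0,0,0],
    [-1,0.8,0,-0.05,0],
    [-1,1.0,0,-0.1,0],
    [-1,1.0,0,-0.1,0]
  ]
}}

```text
clock: 21.28
tcp_pos: [0.5422, -0.2086, 0.1997]
ee_rot: [0.0, -0.237, 0.971, -0.001]
ft_force: [0.6, 0.1, -0.5]
gripper_width: 0.127
grasp_force: 55.0
```

>>> {"method": "arm_command", "body": {
  "deltas": [
    [-1,0.18,0,-0.1,0.03],
    [-1,0.36,0,-0.2,0.08],
    [-1,0.36,0,-0.2,0.08]
  ]
}}

```text
clock: 21.65
tcp_pos: [0.5114, -0.2242, 0.2196]
ee_rot: [0.0, -0.115, 0.993, -0.001]
ft_force: [-0.3, 0.0, -0.7]
gripper_width: 0.128
grasp_force: 55.0
```

```bash
python3 cov.py|grep -v '\[\]'; python3 -c "
from h import *
st();plan([((.53,-.15,.215),150),((.523,-.0702,.215),100.9),((.523,-.0702,.1145),100.9)])"
```

```text
scene 80 1 [[-41.0, 39.0]]
top -20 34 [[-83.0, 65.0], [-87.0, 72.0], [-87.0, 76.0], [-97.0, 86.0], [-96.0, 87.0], [-92.0, 89.0], [-90.0, 90.0], [-87.0, 92.0], [-83.0, 95.0]]
top 10 159 [[-61.0, 38.0], [-70.0, 46.0], [-76.0, 51.0], [-79.0, 58.0], [-84.0, 64.0], [-89.0, 70.0], [-92.0, 78.0], [-93.0, 90.0], [-86.0, 95.0]]
top 40 160 [[-59.0, 38.0], [-69.0, 46.0], [-74.0, 52.0], [-76.0, 59.0], [-83.0, 65.0], [-88.0, 72.0], [-92.0, 78.0], [-94.0, 90.0]]
top 60 174 [[-63.0, 38.0], [-38.0, 41.0], [-67.0, 45.0], [-74.0, 53.0], [-80.0, 58.0], [-85.0, 66.0], [-86.0, 72.0], [-93.0, 89.0], [-84.0, 96.0]]
top 80 152 [[-36.0, 38.0], [-67.0, 45.0], [-50.0, 51.0], [-80.0, 58.0], [-60.0, 65.0], [-87.0, 73.0], [-98.0, 85.0], [-89.0, 92.0]]
t 21.75 tcp [ 0.5117 -0.2231  0.2187] yaw -166.59 q [ 0.92  0.24 -0.69  1.59  0.16  1.37  2.02] F [-1.   0.6 -0.7] g 0.129 55.0
t=[-0.347, 0.668, 0.037] spin 0.2412 -> [ 0.53  -0.15   0.215] 150
t=[0.460, 0.656, -0.000] spin 0.2728 -> [ 0.523  -0.0702  0.215 ] 100.9
t=[0.000, 0.000, 1.005] spin -0.0000 -> [ 0.523  -0.0702  0.1145] 100.9
```

>>> {"method": "arm_command", "body": {
  "deltas": [
    [-1,-0.1,0.2,0.02,0.055],
    [-1,-0.2,0.4,0.03,0.11],
    [-1,-0.3,0.6,0.03,0.165],
    [-1,-0.35,0.67,0.03,0.22],
    [-1,-0.35,0.67,0.03,0.241]
  ]
}}

```text
clock: 22.38
tcp_pos: [0.5307, -0.1483, 0.2153]
ee_rot: [-0.0, 0.259, 0.966, 0.0]
ft_force: [-0.4, -0.8, -0.7]
gripper_width: 0.131
grasp_force: 55.0
```

>>> {"method": "arm_command", "body": {
  "deltas": [
    [-1,0.1,0.15,0,0.055],
    [-1,0.2,0.3,0,0.11],
    [-1,0.3,0.45,0,0.165],
    [-1,0.46,0.66,0,0.22],
    [-1,0.46,0.66,0,0.273],
    [-1,0.46,0.66,0,0.273]
  ]
}}

```text
clock: 23.12
tcp_pos: [0.5235, -0.0693, 0.2154]
ee_rot: [-0.0, 0.636, 0.771, -0.0]
ft_force: [-0.3, -0.2, -0.6]
gripper_width: 0.128
grasp_force: 55.0
```

>>> {"method": "arm_command", "body": {
  "deltas": [
    [-1,0,0,0.3,0],
    [-1,0,0,0.6,0],
    [-1,0,0,0.8,0],
    [-1,0,0,0.9,0],
    [-1,0,0,0.9,0]
  ]
}}

```text
clock: 23.75
tcp_pos: [0.5231, -0.0704, 0.1256]
ee_rot: [-0.0, 0.637, 0.77, -0.0]
ft_force: [0.2, -0.3, -1.0]
gripper_width: 0.131
grasp_force: 55.0
```

```bash
python3 -c "
from h import *
st();plan([((.523,-.0702,.1145),100.9)])"
```

```text
t 23.75 tcp [ 0.5231 -0.0704  0.1256] yaw 100.80 q [ 0.59  0.23 -0.61  1.79  0.14  1.17  0.12] F [ 0.2 -0.3 -1. ] g 0.131 55.0
t=[0.002, -0.001, 0.111] spin -0.0006 -> [ 0.523  -0.0702  0.1145] 100.9
```

>>> {"method": "arm_command", "body": {
  "deltas": [
    [-1,0,0,0.04,0],
    [-1,0,0,0.07,0],
    [-1,0,0,0.095,0],
    [-1,0,0,0.11,0],
    [-1,0,0,0.11,0]
  ]
}}

```text
clock: 24.38
tcp_pos: [0.5232, -0.0704, 0.1149]
ee_rot: [-0.0, 0.638, 0.77, -0.0]
ft_force: [0.2, -1.0, -0.3]
gripper_width: 0.127
grasp_force: 55.0
```

>>> {"method": "arm_command", "body": {
  "deltas": [
    [-0.4,0,0,0,0],
    [-0.2,0,0,0,0],
    [-0.2,0,0,0,0],
    [-0.2,0,0,0,0]
  ]
}}

```text
clock: 24.88
tcp_pos: [0.5232, -0.0705, 0.115]
ee_rot: [0.0, 0.638, 0.77, 0.0]
ft_force: [-0.1, 0.4, -0.4]
gripper_width: 0.387
grasp_force: 0.0
```

>>> {"method": "arm_command", "body": {
  "deltas": [
    [-0.2,0,0,-0.2,0],
    [-0.2,0,0,-0.6,0],
    [-0.2,0,0,-0.9,0],
    [-0.2,0,0,-0.9,0]
  ]
}}

```text
clock: 25.38
tcp_pos: [0.5246, -0.0705, 0.2073]
ee_rot: [0.002, 0.638, 0.77, 0.001]
ft_force: [-0.2, -0.5, -0.7]
gripper_width: 0.405
grasp_force: 0.0
```

```bash
python3 -c "
from h import *
st();plan([((.55,-.13,.22),117.75),(mag(100,0,40+49),117.75),(mag(100,0,42-19),117.75),(mag(85,0,42-19),117.75),(mag(5,0,42-19),117.75)])"
```

```text
t 25.38 tcp [ 0.5246 -0.0705  0.2073] yaw 100.65 q [ 0.61  0.16 -0.62  1.68  0.1   1.32  0.16] F [-0.2 -0.5 -0.7] g 0.405 0.0
t=[-0.632, 0.140, -0.127] spin -0.0950 -> [ 0.55 -0.13  0.22] 117.75
t=[0.054, 0.454, 0.010] spin -0.0000 -> [ 0.5876 -0.1041  0.219 ] 117.75
t=[0.000, 0.000, 0.660] spin -0.0000 -> [ 0.5876 -0.1041  0.153 ] 117.75
t=[-0.150, 0.000, -0.000] spin -0.0000 -> [ 0.5946 -0.1174  0.153 ] 117.75
t=[-0.800, -0.000, -0.000] spin -0.0000 -> [ 0.6319 -0.1882  0.153 ] 117.75
```

>>> {"method": "arm_command", "body": {
  "deltas": [
    [-1,-0.3,0.07,-0.1,-0.05],
    [-1,-0.63,0.14,-0.13,-0.095],
    [-1,-0.63,0.14,-0.13,-0.095]
  ],
  "squeeze": 10
}}

```text
clock: 25.75
tcp_pos: [0.5485, -0.1326, 0.2166]
ee_rot: [-0.001, 0.518, 0.855, -0.0]
ft_force: [0.3, -0.1, -0.4]
gripper_width: 0.144
grasp_force: 0.0
```

>>> {"method": "arm_command", "body": {
  "deltas": [
    [-1,0.05,0.45,0.01,0],
    [-1,0.05,0.45,0.3,0],
    [-1,0.05,0.45,0.5,0],
    [-1,0.05,0.45,0.5,0]
  ]
}}

```text
clock: 26.25
tcp_pos: [0.5847, -0.1035, 0.1659]
ee_rot: [-0.002, 0.517, 0.856, -0.001]
ft_force: [-0.8, -0.2, 1.4]
gripper_width: 0.009
grasp_force: 0.0
```

```bash
python3 -c "
from h import *
st();T=observe()['tcp_pos'];print('mag',(np.array(T[:2])-O)@ex*1e3,(np.array(T[:2])-O)@ey*1e3)
plan([(mag(100,0,23),117.75),(mag(85,0,23),117.75),(mag(40,0,23),117.75),(mag(4,0,23),117.75)])
s=read_camera('scene');t=read_camera('top');T=np.array(T)
for n in('ejector_tab','spatula_tip','spatula_grip'):
  r=[landmark_of(p,n)[:1] for p in(s,t)]
  for p,x in zip((s,t),r):
    if x:
      w=onz(p,x[0]['location'],.1735 if n[0]=='e' else .137);print(n,round(x[0]['conf'],2),w,(w[:2]-O)@ex*1e3,(w[:2]-O)@ey*1e3)
v,u=np.mgrid[0:420,0:560]
for p in(s,t):
  X=W(p,u.ravel(),v.ravel());d=X[:,:2]-T[:2];k=(p['z_map'].ravel()>0)&(abs(d@ex)<.03)&(abs(d@ey)<.03)&(X[:,2]>.16)&(X[:,2]<.27);print(k.sum(),'finger lowest',np.sort(X[k,2])[:6]-T[2], 'x range',(d[k]@ex).min() if k.any() else '',(d[k]@ex).max() if k.any() else '')
a=cv2.resize(s['pixels'][110:230,200:360,::-1],(400,300));b=cv2.resize(t['pixels'][150:270,200:360,::-1],(400,300));cv2.imwrite('pics/j.png',np.hstack([a,b]))"
```

```text
t 26.25 tcp [ 0.5847 -0.1035  0.1659] yaw 117.76 q [ 0.59  0.35 -0.61  1.56  0.21  1.3   0.43] F [-0.8 -0.2  1.4] g 0.009 0.0
mag 101.92465477013991 2.345224154208028
t=[-0.019, 0.023, 0.129] spin 0.0000 -> [ 0.5876 -0.1041  0.153 ] 117.75
t=[-0.150, 0.000, -0.000] spin -0.0000 -> [ 0.5946 -0.1174  0.153 ] 117.75
t=[-0.450, 0.000, -0.000] spin -0.0000 -> [ 0.6156 -0.1572  0.153 ] 117.75
t=[-0.360, -0.000, -0.000] spin -0.0000 -> [ 0.6323 -0.1891  0.153 ] 117.75
ejector_tab 0.6 [ 0.62047935 -0.22049056  0.1735    ] -18.294264368676973 25.128856748987385
spatula_tip 0.82 [ 0.53702669 -0.13126654  0.137     ] 99.52466040916606 57.43942976204005
spatula_grip 0.72 [ 0.59129751 -0.29848542  0.137     ] -73.73126786458663 87.26995968441913
2 finger lowest [-0.00560926 -0.00288777] x range -0.026386269250874318 -0.026261856323717643
0 finger lowest [] x range
```

View pics/j.png

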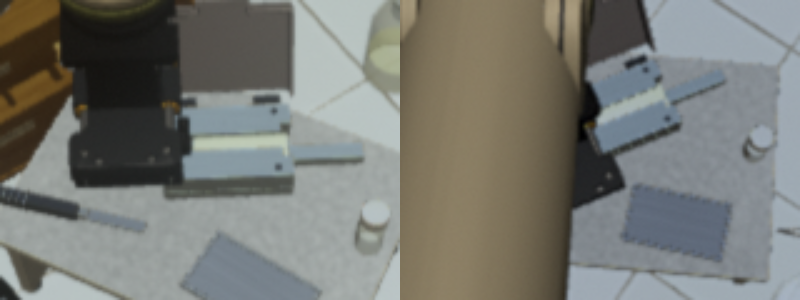

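The view shows the cover standing open behind the magazine. The black tab is at crop (185,135), the pale pack is in the channel, and the spatula lies flat at left. I'll lower the closed fingers and push.

>>> {"method": "arm_command", "body": {
  "deltas": [
    [-1,0,0.02,0.07,0],
    [-1,0,0.02,0.13,0],
    [-1,-0.08,0.02,0.13,0],
    [-1,-0.16,0.02,0.13,0],
    [-1,-0.2,0.02,0.13,0],
    [-1,-0.24,0.02,0.13,0],
    [-1,-0.28,0.02,0.13,0],
    [-1,-0.32,0.02,0.13,0]
  ]
}}

```text
clock: 27.65
tcp_pos: [0.6027, -0.1318, 0.155]
ee_rot: [-0.0, 0.517, 0.856, -0.0]
ft_force: [-2.8, 2.4, 1.9]
gripper_width: 0.007
grasp_force: 1.6
```

```bash
cat > k.py <<'E'
from h import *
st();o=observe();T=np.array(o['tcp_pos']);F=np.array(o['ft_force'])
print('mag',(T[:2]-O)@ex*1e3,(T[:2]-O)@ey*1e3,'F along ex,ey',F[:2]@ex,F[:2]@ey)
E
python3 k.py
```

```text
t 27.65 tcp [ 0.6027 -0.1318  0.155 ] yaw 117.77 q [ 0.6   0.4  -0.59  1.52  0.23  1.29  0.47] F [-2.8  2.4  1.9] g 0.007 1.6
mag 68.51902682094139 -0.4438885513792269 F along ex,ey 3.4316764763573353 1.3178977864603023
```

>>> {"method": "arm_command", "body": {
  "deltas": [
    [-1,-0.05,0,0,0],
    [-1,-0.1,0,0,0],
    [-1,-0.15,0,0,0],
    [-1,-0.2,0,0,0],
    [-1,-0.25,0,0,0],
    [-1,-0.3,0,0,0],
    [-1,-0.35,0,0,0],
    [-1,-0.4,0,0,0],
    [-1,-0.45,0,0,0],
    [-1,-0.5,0,0,0]
  ]
}}

```text
clock: 28.9
tcp_pos: [0.6259, -0.1759, 0.1549]
ee_rot: [-0.0, 0.517, 0.856, 0.0]
ft_force: [-5.2, 3.5, 1.5]
gripper_width: 0.001
grasp_force: 3.0
```

>>> {"method": "arm_command", "body": {
  "deltas": [
    [-1,-0.04,0,0,0],
    [-1,-0.08,0,0,0],
    [-1,-0.12,0,0,0],
    [-1,-0.12,0,0,0]
  ]
}}

```text
clock: 29.4
tcp_pos: [0.6316, -0.1867, 0.1549]
ee_rot: [-0.0, 0.517, 0.856, 0.0]
ft_force: [-5.4, 3.4, 2.2]
gripper_width: 0.006
grasp_force: 2.8
```

```bash
python3 k.py
```

```text
t 29.4 tcp [ 0.6316 -0.1867  0.1549] yaw 117.76 q [ 0.62  0.49 -0.56  1.4   0.26  1.33  0.53] F [-5.4  3.4  2.2] g 0.006 2.8
mag 6.478017835661969 -0.4622725649999224 F along ex,ey 5.518011823313959 3.194935558504648
```

>>> {"method": "arm_command", "body": {
  "deltas": [
    [-1,-0.02,0,0,0],
    [-1,-0.04,0,0,0],
    [-1,-0.04,0,0,0]
  ]
}}

```text
clock: 29.78
tcp_pos: [0.633, -0.1893, 0.1549]
ee_rot: [-0.001, 0.517, 0.856, 0.0]
ft_force: [-7.4, 5.6, 4.0]
gripper_width: 0.005
grasp_force: 4.2
```

>>> {"method": "arm_command", "body": {
  "deltas": [
    [-1,-0.01,0,0,0],
    [-1,-0.02,0,0,0],
    [-1,-0.02,0,0,0]
  ]
}}

```text
clock: 30.15
tcp_pos: [0.6333, -0.1895, 0.1548]
ee_rot: [-0.002, 0.516, 0.857, 0.0]
ft_force: [-11.8, 9.2, 5.9]
gripper_width: 0.002
grasp_force: 7.1
```

```bash
python3 k.py
```

```text
t 30.15 tcp [ 0.6333 -0.1895  0.1548] yaw 117.87 q [ 0.62  0.5  -0.56  1.39  0.26  1.33  0.54] F [-11.8   9.2   5.9] g 0.002 7.1
mag 3.137966132713369 -0.5896424287759701 F along ex,ey 13.683993837211414 6.159178820215559
```

The force jumped to 13.7 N with the tab stalled at the end of its travel, so it's fully pressed. I'll back off slowly so the tab follows.

>>> {"method": "arm_command", "body": {
  "deltas": [
    [-1,0.06,0,0,0],
    [-1,0.16,0,0,0],
    [-1,0.27,0,0,0],
    [-1,0.38,0,0,0],
    [-1,0.5,0,0,0],
    [-1,0.62,0,0,0],
    [-1,0.74,0,0,0],
    [-1,0.86,0,0,0],
    [-1,0.98,0,0,0],
    [-1,0.98,0,0,0]
  ]
}}

```text
clock: 31.4
tcp_pos: [0.5889, -0.1044, 0.1554]
ee_rot: [0.0, 0.516, 0.856, 0.0]
ft_force: [-0.2, 0.6, 0.7]
gripper_width: 0.003
grasp_force: 0.0
```

>>> {"method": "arm_command", "body": {
  "deltas": [
    [-1,0,0,-0.4,0],
    [-0.1,0,0,-0.8,0],
    [-0.1,0,0,-0.8,0]
  ]
}}

```text
clock: 31.78
tcp_pos: [0.5907, -0.1058, 0.2384]
ee_rot: [0.003, 0.517, 0.856, 0.001]
ft_force: [-0.0, -1.8, -0.2]
gripper_width: 0.148
grasp_force: 0.0
```

```bash
python3 k.py; python3 -c "
from h import *
s=read_camera('scene');t=read_camera('top');v,u=np.mgrid[0:420,0:560]
for p in(s,t):
  X=W(p,u.ravel(),v.ravel());d=X[:,:2]-O;a=d@ex*1e3;b=d@ey*1e3;z=(X[:,2]-.13)*1e3
  k=(a<-16)&(a>-110)&(abs(b)<18)&(z>16)&(z<28);print('pack pts',k.sum(),np.percentile(a[k],[1,50,99]),np.percentile(b[k],[2,50,98]),np.median(z[k]),np.polyfit(a[k],b[k],1) if k.sum()>20 else '')
  k=(abs(b)<18)&(z>44)&(z<55)&(a>-25)&(a<85);print('tab',k.sum(),np.percentile(a[k],[2,50,98]) if k.any() else '')
  for n in('slide_pack','ejector_tab'):
    r=landmark_of(p,n)[:1]
    if r: w=onz(p,r[0]['location'],.142 if n[0]=='s' else .1735);print(n,r[0]['conf'],(w[:2]-O)@ex*1e3,(w[:2]-O)@ey*1e3)
plan([(mag(40,0,110),117.75),(mag(-40,0,110),117.75),(mag(-66,0,80),117.75),(mag(-66,0,15-19),117.75)])
"
```

```text
t 31.77 tcp [ 0.5907 -0.1058  0.2384] yaw 117.72 q [ 0.59  0.32 -0.62  1.45  0.18  1.43  0.45] F [-0.  -1.8 -0.2] g 0.148 0.0
mag 97.10031956459544 -1.899755509831666 F along ex,ey -1.5641516406252778 0.8563183194809028
pack pts 492 [-93.3905869  -56.20216286 -18.21772021] [-13.92556391   1.19191442  13.81129541] 22.705960596471783 [-0.04867597 -1.855401  ]
tab 56 [59.94650811 64.25372941 68.50288122]
slide_pack 0.82 -64.30480678654985 -7.149079772929407
ejector_tab 0.43 67.77133970969969 0.871101018282961
pack pts 361 [-94.42617583 -56.40113516 -18.69041349] [-15.1057601   -1.60700378  11.17713872] 23.239193469497543 [-0.01703505 -2.61071709]
tab 0 
slide_pack 0.56 -41.827401069113044 -3.620450948008412
ejector_tab 0.54 -45.20227039701663 1.2332896547791183
t=[-0.585, -0.000, -0.062] spin -0.0000 -> [ 0.6156 -0.1572  0.24  ] 117.75
t=[-0.800, -0.000, -0.000] spin -0.0000 -> [ 0.6528 -0.228   0.24  ] 117.75
t=[-0.260, -0.000, 0.300] spin -0.0000 -> [ 0.6649 -0.251   0.21  ] 117.75
t=[0.000, 0.000, 0.840] spin -0.0000 -> [ 0.6649 -0.251   0.126 ] 117.75
```

>>> {"method": "arm_command", "body": {
  "deltas": [
    [0.1,-0.3,0,-0.06,0],
    [0.1,-0.6,-0.02,-0.06,0],
    [0.1,-0.95,-0.02,-0.06,0],
    [0.1,-0.95,-0.02,-0.06,0]
  ]
}}

```text
clock: 32.58
tcp_pos: [0.6311, -0.1934, 0.2391]
ee_rot: [-0.001, 0.519, 0.855, -0.001]
ft_force: [0.3, 0.3, 0.5]
gripper_width: 0.545
grasp_force: 0.0
```

>>> {"method": "arm_command", "body": {
  "deltas": [
    [0.1,-0.3,0,0,0],
    [0.1,-0.7,0,0,0],
    [0.1,-0.72,0,0.2,0],
    [0.1,-0.72,0,0.4,0],
    [0.1,-0.72,0,0.4,0]
  ]
}}

```text
clock: 33.2
tcp_pos: [0.6635, -0.2522, 0.1985]
ee_rot: [-0.002, 0.516, 0.857, -0.0]
ft_force: [-0.1, 0.3, -1.2]
gripper_width: 0.551
grasp_force: 0.0
```

```bash
python3 k.py; python3 -c "
from h import *
plan([(mag(-70,0,80),117.75),(mag(-70,0,-3),117.75)])"
```

```text
t 33.2 tcp [ 0.6635 -0.2522  0.1985] yaw 117.86 q [ 0.63  0.58 -0.53  1.17  0.28  1.46  0.63] F [-0.1  0.3 -1.2] g 0.551 0.0
mag -66.42955972701239 1.7932071467572328 F along ex,ey 0.2753002051048979 -0.07636631402181546
t=[-0.036, 0.018, -0.115] spin 0.0006 -> [ 0.6668 -0.2545  0.21  ] 117.75
t=[0.000, 0.000, 0.830] spin -0.0000 -> [ 0.6668 -0.2545  0.127 ] 117.75
```

>>> {"method": "arm_command", "body": {
  "deltas": [
    [0.1,-0.035,0.018,0.05,0],
    [0.1,-0.035,0.018,0.25,0],
    [0.1,-0.035,0.018,0.45,0],
    [0.1,-0.035,0.018,0.62,0],
    [0.1,-0.035,0.018,0.7,0],
    [0.1,-0.035,0.018,0.7,0]
  ]
}}

```text
clock: 33.95
tcp_pos: [0.6678, -0.2562, 0.1303]
ee_rot: [-0.0, 0.517, 0.856, -0.0]
ft_force: [0.1, 0.6, -0.4]
gripper_width: 0.551
grasp_force: 0.0
```

```bash
python3 k.py
```

```text
t 33.95 tcp [ 0.6678 -0.2562  0.1303] yaw 117.76 q [ 0.63  0.63 -0.52  1.25  0.3   1.34  0.61] F [ 0.1  0.6 -0.4] g 0.551 0.0
mag -71.8897555244511 -0.10779783702842896 F along ex,ey 0.5275793934043065 -0.3862774186270389
```

Down 3 mm more, then close gently and lift.

>>> {"method": "arm_command", "body": {
  "deltas": [
    [0.1,0,0,0.03,0],
    [0.1,0,0,0.03,0],
    [-0.4,0,0,0.03,0],
    [-0.6,0,0,0.03,0],
    [-0.8,0,0,0.03,0],
    [-0.8,0,0,0.03,0],
    [-0.8,0,0,0.03,0]
  ],
  "squeeze": 20
}}

```text
clock: 34.83
tcp_pos: [0.6681, -0.2562, 0.1281]
ee_rot: [0.0, 0.517, 0.856, -0.0]
ft_force: [0.5, 0.1, 0.3]
gripper_width: 0.294
grasp_force: 20.0
```

```bash
python3 k.py
```

```text
t 34.83 tcp [ 0.6681 -0.2562  0.1281] yaw 117.76 q [ 0.63  0.63 -0.52  1.25  0.31  1.34  0.61] F [0.5 0.1 0.3] g 0.294 20.0
mag -72.09091605125164 -0.3337858576374607 F along ex,ey -0.16819676179629442 -0.4759043805459439
```

>>> {"method": "arm_command", "body": {
  "deltas": [
    [-0.8,0,0,-0.1,0],
    [-0.8,0,0,-0.4,0],
    [-0.8,0,0,-0.8,0],
    [-0.8,0,0,-0.8,0]
  ]
}}

```text
clock: 35.33
tcp_pos: [0.6698, -0.2564, 0.2127]
ee_rot: [0.003, 0.517, 0.856, 0.001]
ft_force: [-0.4, -1.1, -0.9]
gripper_width: 0.296
grasp_force: 20.0
```

```bash
python3 k.py; python3 -c "
from h import *
plan([((.59,-.25,.2),100),((.5235,-.2466,.2),82.7),((.5235,-.2466,.1196),82.7)])
s=read_camera('scene');t=read_camera('top')
for p in(s,t):
  r=landmark_of(p,'tray')[:1]+landmark_of(p,'slide_pack')[:1];print([(onz(p,x['location'],z),x['conf']) for x,z in zip(r,(.13,.22))])"
```

```text
t 35.33 tcp [ 0.6698 -0.2564  0.2127] yaw 117.75 q [ 0.62  0.58 -0.53  1.14  0.29  1.48  0.63] F [-0.4 -1.1 -0.9] g 0.296 20.0
mag -72.99609152685558 -1.7703162260919239 F along ex,ey -0.7908967200272816 0.83844967926144
t=[0.428, -0.676, 0.127] spin 0.0986 -> [ 0.59 -0.25  0.2 ] 100
t=[0.149, -0.649, -0.000] spin 0.0961 -> [ 0.5235 -0.2466  0.2   ] 82.7
t=[0.000, 0.000, 0.804] spin -0.0000 -> [ 0.5235 -0.2466  0.1196] 82.7
[(array([ 0.52704177, -0.23130877,  0.13      ]), 0.91), (array([ 0.67750337, -0.24884269,  0.22      ]), 0.71)]
[(array([0.48461379, 0.01276165, 0.13      ]), 0.37)]
```

>>> {"method": "arm_command", "body": {
  "deltas": [
    [-0.8,0.2,-0.3,0,0.04],
    [-0.8,0.43,-0.68,0.05,0.09],
    [-0.8,0.43,-0.68,0.1,0.099],
    [-0.8,0.43,-0.68,0.1,0.099]
  ]
}}

```text
clock: 36.12
tcp_pos: [0.5879, -0.2499, 0.1976]
ee_rot: [-0.0, 0.643, 0.766, -0.0]
ft_force: [-0.1, 0.3, 0.3]
gripper_width: 0.295
grasp_force: 20.0
```

>>> {"method": "arm_command", "body": {
  "deltas": [
    [-0.8,0.07,-0.3,0,0.04],
    [-0.8,0.15,-0.64,0,0.09],
    [-0.8,0.15,-0.64,0.2,0.096],
    [-0.8,0.15,-0.64,0.4,0.096],
    [-0.8,0.15,-0.64,0.4,0.096]
  ]
}}

```text
clock: 36.75
tcp_pos: [0.5224, -0.2455, 0.1567]
ee_rot: [-0.001, 0.75, 0.661, -0.0]
ft_force: [1.1, -0.3, -0.5]
gripper_width: 0.296
grasp_force: 20.0
```

```bash
python3 k.py; python3 -c "
from h import *
plan([((.524,-.2466,.1196),82.7)])
s=read_camera('scene');t=read_camera('top')
for p in(s,t):
  for n,z in(('tray',.134),('slide_pack',.175)):
    r=silhouettes(p,n)[:1]
    if r:
      M=r[0]['pixels'];X=W(p,*np.argwhere(M).T[::-1]);print(n,round(r[0]['conf'],2),M.sum(),cv2.minAreaRect((X[:,:2]*1000).astype(np.float32)),np.percentile(X[:,2],[5,50,95]))"
```

```text
t 36.75 tcp [ 0.5224 -0.2455  0.1567] yaw 82.77 q [ 0.76  0.3  -0.47  1.63  0.14  1.25  0.13] F [ 1.1 -0.3 -0.5] g 0.296 20.0
mag 5.297239628825924 123.57976618000177 F along ex,ey -0.7270827355547271 -0.8177951864725532
t=[-0.009, 0.018, 0.371] spin 0.0004 -> [ 0.524  -0.2466  0.1196] 82.7
tray 0.64 300 ((367.2937316894531, -302.4724426269531), (372.0950012207031, 37.20511245727539), 12.69276237487793) [0.13084495 0.13390382 0.25360465]
slide_pack 0.45 328 ((407.4250793457031, -373.38055419921875), (27.105480194091797, 434.8942565917969), 83.30744934082031) [0.01153288 0.07014416 0.08689129]
slide_pack 0.52 244 ((475.1406555175781, -126.4281005859375), (232.1879425048828, 98.43631744384766), 49.39729309082031) [0.13805214 0.14325262 0.14726596]
```

Descend slowly towards the tray floor (final reading ≈ 0.1205), then check the force.

>>> {"method": "arm_command", "body": {
  "deltas": [
    [-0.8,-0.01,0.018,0.1,0],
    [-0.8,-0.01,0.018,0.2,0],
    [-0.8,-0.01,0.018,0.28,0],
    [-0.8,-0.01,0.018,0.32,0],
    [-0.8,-0.01,0.018,0.35,0],
    [-0.8,-0.01,0.018,0.35,0]
  ]
}}

```text
clock: 37.8
tcp_pos: [0.5239, -0.2473, 0.1229]
ee_rot: [0.0, 0.751, 0.66, -0.0]
ft_force: [-0.2, 0.2, 0.3]
gripper_width: 0.291
grasp_force: 20.0
```

```bash
python3 k.py
```

```text
t 37.8 tcp [ 0.5239 -0.2473  0.1229] yaw 82.65 q [ 0.75  0.33 -0.47  1.66  0.16  1.19  0.12] F [-0.2  0.2  0.3] g 0.291 20.0
mag 2.9297383174727436 123.12968395604787 F along ex,ey 0.25608367960475215 0.10207435291661532
```

>>> {"method": "arm_command", "body": {
  "deltas": [
    [-0.8,0,0,0.01,0],
    [-0.8,0,0,0.02,0],
    [-0.8,0,0,0.03,0],
    [-0.8,0,0,0.03,0]
  ]
}}

```text
clock: 38.3
tcp_pos: [0.5238, -0.2474, 0.1199]
ee_rot: [0.0, 0.751, 0.66, -0.0]
ft_force: [-0.6, -0.2, 0.1]
gripper_width: 0.291
grasp_force: 20.0
```

>>> {"method": "arm_command", "body": {
  "deltas": [
    [-0.8,0,0,0.005,0],
    [-0.8,0,0,0.01,0],
    [-0.8,0,0,0.01,0]
  ]
}}

```text
clock: 38.67
tcp_pos: [0.5239, -0.2474, 0.119]
ee_rot: [0.0, 0.751, 0.66, -0.0]
ft_force: [0.4, 0.4, -0.2]
gripper_width: 0.293
grasp_force: 20.0
```

>>> {"method": "arm_command", "body": {
  "deltas": [
    [-0.8,0,0,0.005,0],
    [-0.8,0,0,0.01,0],
    [-0.8,0,0,0.01,0]
  ]
}}

```text
clock: 39.05
tcp_pos: [0.5239, -0.2474, 0.1189]
ee_rot: [0.0, 0.751, 0.66, -0.0]
ft_force: [-4.3, 1.8, 7.1]
gripper_width: 0.298
grasp_force: 20.0
```

Contact made (7 N). I'll ease back, open a little, and rise.

>>> {"method": "arm_command", "body": {
  "deltas": [
    [-0.8,0,0,-0.01,0],
    [-0.35,0,0,-0.01,0],
    [-0.15,0,0,-0.01,0],
    [-0.1,0,0,-0.01,0],
    [-0.1,0,0,-0.01,0]
  ]
}}

```text
clock: 39.67
tcp_pos: [0.5239, -0.2473, 0.1189]
ee_rot: [0.0, 0.751, 0.66, -0.0]
ft_force: [0.1, 0.0, 0.4]
gripper_width: 0.446
grasp_force: 0.0
```

>>> {"method": "arm_command", "body": {
  "deltas": [
    [-0.1,0,0,-0.1,0],
    [-0.1,0,0,-0.4,0],
    [-0.1,0,0,-0.9,0],
    [-0.1,0,0,-0.9,0]
  ]
}}

```text
clock: 40.17
tcp_pos: [0.5261, -0.2479, 0.2139]
ee_rot: [0.003, 0.751, 0.66, 0.001]
ft_force: [-0.9, -0.1, -1.2]
gripper_width: 0.452
grasp_force: 0.0
```

>>> {"method": "arm_command", "body": {
  "deltas": [
    [-0.1,-0.5,0,-0.3,0],
    [-0.1,-1.0,0,-0.6,0],
    [-0.1,-1.0,0,-0.6,0]
  ]
}}

```text
clock: 40.55
tcp_pos: [0.5099, -0.3516, 0.2707]
ee_rot: [0.002, 0.753, 0.658, -0.0]
ft_force: [0.5, 0.1, -1.1]
gripper_width: 0.453
grasp_force: 0.0
```

>>> {"method": "arm_command", "body": {
  "deltas": [
    [-0.1,-0.5,0.2,0,0],
    [-0.1,-1.0,0.2,0,0],
    [-0.1,-1.0,0.2,0,0]
  ]
}}

```text
clock: 40.92
tcp_pos: [0.5161, -0.4517, 0.2669]
ee_rot: [-0.001, 0.753, 0.658, -0.001]
ft_force: [-0.4, 0.3, 0.0]
gripper_width: 0.448
grasp_force: 0.0
```

```bash
python3 k.py; python3 -c "
from h import *
s=read_camera('scene');t=read_camera('top')
a=cv2.resize(s['pixels'][110:320,160:420,::-1],(743,600),interpolation=2);cv2.imwrite('pics/end.png',a)
for p in(s,t):
  for n,z in(('slide_pack',.143),('spatula',.139)):
    r=silhouettes(p,n)[:1]
    if r:
      M=r[0]['pixels'];X=W(p,*np.argwhere(M).T[::-1]);print(n,round(r[0]['conf'],2),M.sum(),cv2.minAreaRect((X[:,:2]*1000).astype(np.float32)),np.percentile(X[:,2],[5,50,95]))"
```

```text
t 40.92 tcp [ 0.5161 -0.4517  0.2669] yaw 82.37 q [ 0.89  0.48 -0.37  1.15  0.17  1.55  0.42] F [-0.4  0.3  0. ] g 0.448 0.0
mag -174.31993378347613 225.16368168803598 F along ex,ey 0.48997715110342166 0.22863086778077749
spatula 0.74 310 ((520.581787109375, -61.487335205078125), (16.186063766479492, 108.53071594238281), 14.956841468811035) [0.13629061 0.14272861 0.14589813]
slide_pack 0.59 390 ((528.9204711914062, -232.40972900390625), (77.15895080566406, 29.8914794921875), 84.53592681884766) [0.13870753 0.14388302 0.14636383]
spatula 0.63 213 ((524.304931640625, -67.72306060791016), (11.9171724319458, 116.26876068115234), 12.491228103637695) [0.13470618 0.14270562 0.14656354]
```

View pics/end.png

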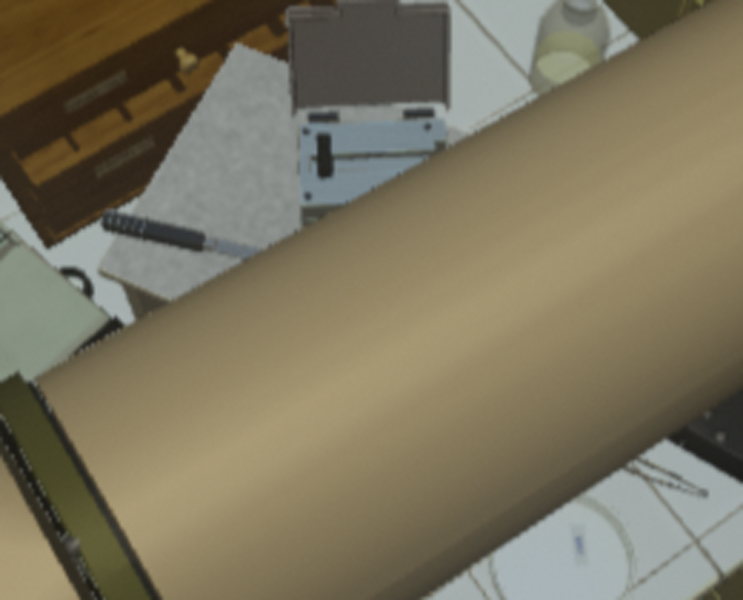

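The last view shows the cover fully open, the tab back at rest (crop ~(323,155)) and the spatula flat on the riser. In the top depth map the pack lies flat in the tray, centred at (0.529, -0.232) with its top at z≈0.144.

```bash
python3 -c "
from station import close_job
print(close_job())"
```

```text
the job is handed in; nothing more can be done
None
```

I handed the job in at about 41 s: the cover is fully open, the pack is ejected and lying flat in the tray, the tab has sprung back, and the spatula is flat on the riser where it started; I saw no other objects disturbed, though the arm hid the vials in the last picture.

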